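# Pack the two-tier ink service kit

### The arm

A 7-joint arm with a two-finger parallel gripper is mounted at the origin on a cart in front of the work surface, level with it; the furniture and walls round the work are solid. World frame = base frame: x ahead of the robot, y to its left, z up, the work surface at z = 0. Lengths are in m, angles in degrees, forces in N, time in s.
With the tool pointing down it reaches from about 0.425 to 0.875 m from the base axis. Payload 4.7 kg.
Tool frame: the origin (TCP) lies on the centre line of the jaws, within the pads' length; the fingertips stand 11 mm ahead of it and the grasp point (between the pads) lies 8 mm behind it (finger_overhang is the x of the fingertips in the tool frame, in m); x points along the fingers, z is the direction in which the jaws open and shut, and the axes are right-handed (so a half turn about x gives the same grasp; the last joint's range is limited). The gripper opens to 87 mm and grips with 3 to 60 N. Pads are 19 mm wide; open, the fingers measure 117 mm over their backs; the gripper's body (75 mm by 190 mm) begins 51 mm behind the grasp point.
Start: joints at [66.182, 18.392, -4.016, 83.108, 1.295, 78.541, -3.26], TCP at [0.271, -0.591, 0.234] pointing down, gripper open.
Joint ranges: [-163.93, 163.93], [-17.29, 119.83], [-79.2, 71.16], [3.27, 140.29], [-89.18, 269.18], [5.43, 117.66], [-154.24, 154.24]. Speed limits (degrees/s): [147.25, 147.25, 180, 180, 180, 180, 180].

### API

Orientations are given as [roll, pitch, yaw] about the fixed x, y, z axes, in that order (R = Rz(yaw) Ry(pitch) Rx(roll)).
In Python, from cell import get_obs, read_camera, sign_off, cut_out, finger_overhang gives the robot as it stands.
- The arm moves only by the tool servo_tool, never from a script. Its argument "rows" is one flat list of numbers, 5 for each row, row after row: the shift along the world's x, y, z in mm, then the turn about the world's z in degrees, then the closure, from 0 (fully open) to 1 (shut). A call has 1 to 10 rows; each row is the pose to reach, as a shift and turn from the pose commanded when the call began; what a row does not reach only later rows make up. A row lasts 1/12 s, in which the tool goes at most 41.7 mm and 7.16 degrees, less where a joint would pass 70% of its speed; a pose out of reach is approached as far as the arm can. A call with a gripper value outside its range is refused whole. The fingers move at their own pace and stop on an object; "force" is the grip in N (left out, the last holds). Time passes only in rows, so rows that repeat a pose let the fingers close. It gives the time, the measured TCP pose, the force and the opening at its end, in the units of the state.
- get_obs(): the state, without advancing time (a new reading comes with each control period).
- read_camera(name): name is "side" or "top"; returns a dict with "frame" (400x640x3 uint8, blue, green, red), "range_z" (400x640 float32, m along the optical axis (not along the pixel's ray), 0 where there is no reading), "intrinsics" (3x3 intrinsics, pixels), "cam_to_world" (4x4, takes a point from camera to world coordinates). Camera axes: x right, y down, z forward; pixel columns grow to the right and rows downward; lengths in m; the calibration is good to about 2 mm. A picture is of the moment at which its call begins.
- sign_off(): hands the job in, once; it reports no verdict.
Trained networks look in a picture, given as the dict that the camera call returned (one of the last four; its "shot" number tells which), for a name from the list of things; names that differ only in an ending like _2 or _b are one class to them, and where a whole thing is asked for, a point or a joint stands for the part that bears it (a point fixed in the world has none). Each returns a list of dicts, best first, with "score" (0 to 1); they miss things now and then, are a little off and sometimes report something else, mostly with a low value. They report only what shows in the picture. A call takes as long as a camera call.
- cut_out(name, picture): "pixels" (400x640 bool, what is visible of it) and "extent" ([centre column, centre row, width, height] in pixels, round what is visible of it).
The state is a dict: "time_s": time; "qpos": joint angles; "joint_velocities": joint speeds; "effort": joint torques, N m; "tool_pos": TCP position; "tool_rot": TCP orientation; "force": force on the tool from outside, world axes, zero at the start; "wrist_torque": the same for the moment, N m; "grip_width": finger opening in m.
Only numpy, scipy, OpenCV 4.12 (cv2) and the standard library are available. Lean on these libraries where they do the work, as an engineer would, in place of code of your own. Each camera call takes 0.05 s, during which the arm holds its last target.

### The job

Pack the printer service kit: put the syringe whose plunger is pushed in, the ink cartridge (standing upright) and the bottle cap that lies closed side up into the lower tray, each flat on the floor of the compartment made for it. Then lift the upper tray by its handle and stack it on the lower tray so that all four corners drop inside the corner lips and sit on the posts. Leave the syringe with the drawn-out plunger, the cap lying open side up and the felt pen where they are.

Things in the scene. Friction and masses are not known exactly. Their poses are not given: they have to be found in the camera images.
- lower_tray: Grey tray with 4 corner posts, 210(x) x 140(y) mm, fixed. Origin: underside centre. Floor z=4, rim and 3 mm ribs to z=10. Compartments (x by y, centre): syringe 130x46 at (0,36); cartridge 85x34 at (-33,-27); cap 64x64 at (44.5,-26). Post tops: 17 mm square ledges at z=56, |x| 88-105, |y| 53-70; outside them L-shaped lips, upright to z=64, flared to z=73, 2.5 mm play a side for the upper tray.
- upper_tray: Loose grey tray, 210(x) x 140(y) x 90 mm, about 0.4 kg; a screwdriver and two clips are fixed in it. Origin: centre of the flat underside. Walls to z=24. Black handle bar along x over the middle: 132 long, 16 wide, 16 high, centre z=82, on uprights at x=-60 and 60; clear beside and under it from z=52. Stacked home its underside is at z=56 of the lower tray, x axes parallel either way round.
- syringe: Clear syringe lying, plunger pushed in: 116 x 30 x 19 mm, only 15 mm gap between finger flange and thumb plate. Origin: underside centre, x along it to the thumb plate. Barrel 20 mm wide from x=-58 to 39 (grasp there across y, 10 mm up), flange 30 mm wide at x=40. About 22 g.
- drawn_syringe: The same syringe with its plunger drawn out: 134 mm long, 33 mm gap between flange and thumb plate, too long for the compartment. Leave it. Origin: underside centre, x along it.
- felt_pen: Felt pen, grey barrel and black cap, lying, 131 x 16 x 18 mm. Leave it. Origin: underside centre, x along it.
- cartridge: Black refillable ink cartridge standing upright: flat block 69(x) x 16(y) x 44 mm high, with a small filler plug on top (47 mm in all), about 35 g. Origin: underside centre, z up.
- cap: Cream bottle cap lying closed flat side up, 47 mm diameter, 23 mm high, ribbed rim, about 15 g. Origin: underside centre.
- open_cap: Cream bottle cap of the same size lying upside down, open hollow side up like a small dish, 47 mm diameter, 23 mm high. Leave it. Origin: underside centre.

How it is judged:
By the outcome, as a careful person would: the job done as asked, in the order asked, and still so for the second after the job is handed in, with the robot touching nothing.
It also fails if it takes over 120 s, if anything falls off the work surface, if the arm or the gripper's body presses on something with over 40 N, if the wrist force passes 120 N, or if a joint passes its speed limit or range.

## Working session

There is one attempt and no reset: what is moved stays moved. The work goes in short steps, Python scripts to look and compute and a tool call to move; the robot and the scene stay as the last step left them, time stands still between calls to the robot, and variables do not carry over. Pictures are saved under pics/ and viewed, and the job is handed in when it is done.

Besides the shell and the picture viewer there is one more tool, called after "Request:" by a JSON object that holds its "api" and its "payload". servo_tool: Moves the arm, as the interface text tells. Its arguments: {"type":"object","properties":{"rows":{"type":"array"},"force":{"type":"number"}},"required":["rows"]}

```bash
mkdir -p pics; ls; cat > h.py <<'E'
import numpy as np, cv2
from cell import *
def pts(p,mask=None):
    z=p['range_z'];K=p['intrinsics'];T=np.array(p['cam_to_world'])
    m=(z>0) if mask is None else (mask&(z>0))
    v,u=np.nonzero(m);d=z[v,u]
    P=np.stack([(u-K[0][2])/K[0][0]*d,(v-K[1][2])/K[1][1]*d,d],1)
    return P@T[:3,:3].T+T[:3,3],u,v
E
python3 - <<'E'
from h import *
o=get_obs();print({k:np.round(v,3) for k,v in o.items()});print(finger_overhang)
for n in('top','side'):
    p=read_camera(n);cv2.imwrite(f'pics/{n}0.png',p['frame']);print(n,np.round(p['cam_to_world'],3),p['intrinsics'])
    for name in "lower_tray upper_tray syringe drawn_syringe felt_pen cartridge cap open_cap".split():
        for r in cut_out(name,p)[:3]:
            P,_,_=pts(p,r['pixels'])
            if len(P):print(name,round(r['score'],2),np.round(r['extent']),len(P),np.round(np.median(P,0),3),np.round(P.min(0),3),np.round(P.max(0),3))
E
```

```text
pics
{'time_s': np.float64(0.0), 'qpos': array([66.181, 18.439, -4.017, 83.173,  1.295, 78.541, -3.261]), 'joint_velocities': array([ 0.017, -0.016, -0.021, -0.064, -0.067, -0.013, -0.031]), 'effort': array([ 0.0000e+00, -4.9130e+01, -4.0400e-01, -3.1253e+01, -6.4000e-02,
        4.4000e-02,  0.0000e+00]), 'tool_pos': array([ 0.271, -0.59 ,  0.232]), 'tool_rot': array([-177.374,   89.892,  117.256]), 'force': array([-0.106, -0.286, -0.698]), 'wrist_torque': array([ 0.021,  0.007, -0.05 ]), 'grip_width': np.float64(0.087)}
0.011
top [[-0.013 -0.988  0.156  0.357]
 [-1.     0.014  0.003 -0.175]
 [-0.005 -0.156 -0.988  0.993]
 [ 0.     0.     0.     1.   ]] [[469.09704617   0.         317.41853172]
 [  0.         469.09704617 195.7672614 ]
 [  0.           0.           1.        ]]
lower_tray 0.69 [342. 196. 123. 136.] 7213 [ 0.506 -0.22   0.004] [ 0.37  -0.351 -0.003] [ 0.66  -0.094  0.076]
upper_tray 0.67 [209. 134. 107. 112.] 6507 [0.655 0.057 0.005] [ 0.535 -0.05  -0.004] [0.783 0.17  0.094]
upper_tray 0.47 [431. 192.  48.  31.] 474 [ 0.52  -0.412  0.016] [ 0.484 -0.462 -0.002] [ 0.
[... 1207 characters left out ...]
0.014] [ 0.534 -0.061 -0.   ] [0.793 0.17  0.092]
syringe 0.5 [329. 173.  24.  19.] 159 [ 0.52  -0.404  0.015] [ 0.487 -0.449  0.002] [ 0.547 -0.367  0.021]
drawn_syringe 0.53 [356. 181.  15.  30.] 210 [ 0.44  -0.348  0.015] [ 0.411 -0.448 -0.   ] [ 0.465 -0.305  0.021]
felt_pen 0.6 [385. 187.  24.  18.] 50 [ 0.347 -0.353  0.013] [ 0.332 -0.378  0.007] [ 0.401 -0.27   0.017]
cartridge 0.71 [250. 218.  30.  26.] 599 [ 0.686 -0.132  0.027] [ 0.657 -0.3   -0.034] [ 0.747 -0.109  0.049]
cap 0.96 [330. 246.  28.  20.] 399 [ 0.507 -0.028  0.021] [ 0.485 -0.062  0.002] [ 0.529 -0.015  0.026]
open_cap 0.85 [288. 235.  24.  20.] 388 [ 0.6   -0.084  0.012] [ 0.575 -0.145 -0.   ] [ 0.627 -0.064  0.025]
```

```bash
python3 - <<'E'
import cv2
a=cv2.imread('pics/top0.png');cv2.imwrite('pics/t1.png',cv2.resize(a[60:300,140:480],None,fx=2.3,fy=2.3,interpolation=cv2.INTER_CUBIC))
b=cv2.imread('pics/side0.png');cv2.imwrite('pics/s1.png',b)
E
```

```text
(no output)
```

View pics/t1.png

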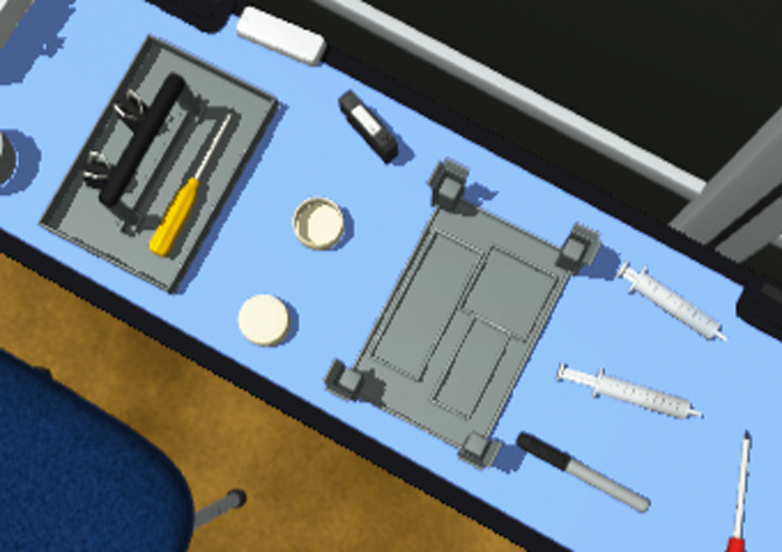

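View pics/s1.png

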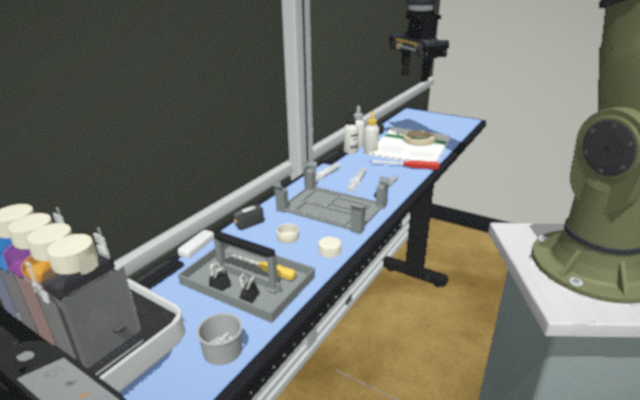

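The top view shows the tray at the crop centre with the square cap bay at the upper right, so tray +x points up in the image and its yaw is about -27°. The syringe at crop (675,300) is pushed in. The one at (630,390) is drawn. The closed cap is at (264,320), the open one at (318,222) and the cartridge at (368,127). Next I'll fit the poses.

```bash
cat > fit.py <<'E'
from h import *
def pca(Q):
    c=Q.mean(0);w,V=np.linalg.eigh(np.cov((Q-c).T));a=V[:,-1];return c,a
def rect(P):
    (c,s,a)=cv2.minAreaRect((P[:,:2]*1000).astype(np.float32));
    if s[0]<s[1]: s=(s[1],s[0]);a+=90
    return np.round(c,1),np.round(s,1),round((a+90)%180-90,1)
E
python3 - <<'E'
from fit import *
np.set_printoptions(suppress=True)
R=get_obs()
from scipy.spatial.transform import Rotation as Ro
M=Ro.from_euler('xyz',R['tool_rot'],degrees=True).as_matrix();print('tool z',M[:,2],'x',M[:,0])
P={}
for n in('top','side'):
    p=read_camera(n);A,u,v=pts(p)
    print(n)
    # bench: heights
    ok=(A[:,0]>.2)&(A[:,0]<.95)&(A[:,1]>-.6)&(A[:,1]<.3)
    A=A[ok]
    near=lambda x,y,r:np.hypot(A[:,0]-x,A[:,1]-y)<r
    b=A[near(.52,-.22,.25)&(abs(A[:,2])<.006)];print('bench/floor z med',np.median(b[:,2]))
    for nm,x,y,r,zl,zh in [('cart',.69,-.135,.055,.035,.044),('cap',.506,-.038,.035,.018,.035),('syr',.52,-.412,.07,.008,.03),('drawn',.435,-.37,.08,.008,.03),('opencap',.6,-.088,.035,.018,.03),('upper',.66,.06,.17,.018,.03),('handle',.66,.06,.12,.085,.1),('lips',.515,-.22,.16,.066,.08),('ledge',.515,-.22,.16,.052,.060)]:
        B=A[near(x,y,r)&(A[:,2]>zl)&(A[:,2]<zh)]
        if len(B)>5: print(nm,len(B),'zmax',round(B[:,2].max(),4),'med',round(np.median(B[:,2]),4),rect(B),'mean',np.round(B.mean(0)*1000,1),'pca',np.round(np.degrees(np.arctan2(*pca(B[:,:2])[1][::-1])),1))
        if nm in('lips','ledge'):
            _,l,c=cv2.kmeans((B[:,:2]*1000).astype(np.float32),4,None,(3,50,.1),5,2)[0:3]
            for k in range(4):
                C=B[l[:,0]==k];print('  ',np.round(C.mean(0)*1000,1),len(C),rect(C))
    # rail
    for y in np.arange(-.3,.05,.05):
        s=A[(abs(A[:,1]-y)<.01)&(A[:,0]>.6)];
        h=[(round(x,2),round(s[abs(s[:,0]-x)<.01][:,2].max(),3)) for x in np.arange(.66,.94,.02) if (abs(s[:,0]-x)<.01).any()]
        print('y',round(y,2),h)
E
```

```text
tool z [ 0.41667317 -0.90905635  0.00016578] x [ 0.00004871 -0.00016004 -0.99999999]
top
bench/floor z med 0.0010318043232440677
cart 157 zmax 0.044 med 0.0421 (array([ 688. , -136.7]), array([68.9, 16.7]), 40.5) mean [ 687.3 -136.4   41.7] pca -140.5
cap 358 zmax 0.0282 med 0.0221 (array([507.9, -40.2]), array([44. , 42.8]), 88.6) mean [507.3 -39.6  22.1] pca -166.0
syr 417 zmax 0.0233 med 0.0165 (array([ 516.6, -413.8]), array([115. ,  27.7]), 50.2) mean [ 518.3 -413.7   15.9] pca 53.7
drawn 511 zmax 0.0226 med 0.0154 (array([ 404.5, -358.7]), array([133.4,  94.6]), 68.1) mean [ 429.9 -369.5   15.3] pca 83.2
opencap 84 zmax 0.0258 med 0.0212 (array([598.3, -89.2]), array([45.7, 45.5]), -65.5) mean [598.2 -88.9  21.5] pca -169.6
upper 1290 zmax 0.03 med 0.022 (array([685. ,  42.8]), array([333. , 271.4]), 61.8) mean [642.4  55.4  22.2] pca 53.8
handle 461 zmax 0.093 med 0.0889 (array([658.2,  59.7]), array([130.4,  16.5]), -28.3) mean [657.5  59.4  88.8] pca 152.0
lips 327 zmax 0.0761 med 0.0706 (array([ 505.5, -220.1]), array([232.6, 161.6]), -28.0) mean [ 506.9 -223.    70.4] pca 
[... 6399 characters left out ...]
loat64(0.78), np.float64(0.019)), (np.float64(0.8), np.float64(0.019)), (np.float64(0.84), np.float64(0.471)), (np.float64(0.86), np.float64(0.476)), (np.float64(0.88), np.float64(0.022))]
y -0.0 [(np.float64(0.66), np.float64(0.005)), (np.float64(0.68), np.float64(0.019)), (np.float64(0.7), np.float64(0.019)), (np.float64(0.72), np.float64(0.005)), (np.float64(0.74), np.float64(0.026)), (np.float64(0.76), np.float64(0.023)), (np.float64(0.78), np.float64(0.004)), (np.float64(0.8), np.float64(0.008)), (np.float64(0.82), np.float64(0.008)), (np.float64(0.84), np.float64(0.007)), (np.float64(0.86), np.float64(0.014)), (np.float64(0.88), np.float64(0.479)), (np.float64(0.9), np.float64(0.478))]
```

```bash
python3 - <<'E'
from fit import *
np.set_printoptions(suppress=True)
a=np.radians(-28);n=np.array([np.cos(a),np.sin(a)]);t=np.array([-n[1],n[0]])
for nm,c in [('cart',(.688,-.1365)),('syr',(.517,-.414)),('tray',(.505,-.22)),('upper',(.6585,.06)),('cap',(.5075,-.0398))]:
    print(nm,'n',round(n@c,3),'t',round(t@c,3))
for cam in('top','side'):
    p=read_camera(cam);A,_,_=pts(p)
    N=A[:,:2]@n;T=A[:,:2]@t
    print(cam)
    for lo,hi in((.03,.12),(.12,.25),(.25,.45)):
        print(lo,hi,[(round(s,2),round(np.percentile(N[m],2),3),int(m.sum())) for s in np.arange(-.36,.5,.04) if (m:=(abs(T-s)<.02)&(A[:,2]>lo)&(A[:,2]<hi)&(N>.62)&(N<.95)).sum()>3])
b=cv2.imread('pics/top0.png');cv2.imwrite('pics/t2.png',cv2.resize(b[130:270,380:560],None,fx=4,fy=4,interpolation=cv2.INTER_CUBIC))
E
```

```text
cart n 0.672 t 0.202
syr n 0.651 t -0.123
tray n 0.549 t 0.043
upper n 0.553 t 0.362
cap n 0.467 t 0.203
top
0.03 0.12 [(np.float64(-0.36), np.float64(0.653), 836), (np.float64(-0.32), np.float64(0.621), 737), (np.float64(-0.28), np.float64(0.649), 789), (np.float64(-0.24), np.float64(0.757), 346), (np.float64(-0.2), np.float64(0.758), 283), (np.float64(-0.16), np.float64(0.724), 213), (np.float64(-0.12), np.float64(0.723), 408), (np.float64(-0.08), np.float64(0.763), 342), (np.float64(-0.04), np.float64(0.637), 478), (np.float64(-0.0), np.float64(0.637), 424), (np.float64(0.04), np.float64(0.767), 326), (np.float64(0.08), np.float64(0.639), 371), (np.float64(0.12), np.float64(0.637), 514), (np.float64(0.16), np.float64(0.655), 359), (np.float64(0.2), np.float64(0.658), 474), (np.float64(0.24), np.float64(0.674), 364), (np.float64(0.28), np.float64(0.775), 298), (np.float64(0.32), np.float64(0.776), 303), (np.float64(0.36), np.float64(0.778), 302), (np.float64(0.4), np.float64(0.779), 294), (np.float64(0.44), np.float64(0.78), 286), (np.float64(0.48), np.float64(0.782), 191)]
0.12 0.
[... 3847 characters left out ...]
12), np.float64(0.723), 1659), (np.float64(-0.08), np.float64(0.731), 942), (np.float64(-0.04), np.float64(0.763), 921), (np.float64(-0.0), np.float64(0.764), 999), (np.float64(0.04), np.float64(0.766), 1094), (np.float64(0.08), np.float64(0.767), 1185), (np.float64(0.12), np.float64(0.769), 1309), (np.float64(0.16), np.float64(0.77), 1439), (np.float64(0.2), np.float64(0.771), 1583), (np.float64(0.24), np.float64(0.773), 1745), (np.float64(0.28), np.float64(0.774), 1936), (np.float64(0.32), np.float64(0.776), 2173), (np.float64(0.36), np.float64(0.777), 2418), (np.float64(0.4), np.float64(0.778), 2747), (np.float64(0.44), np.float64(0.78), 3094), (np.float64(0.48), np.float64(0.781), 3527)]
```

View pics/t2.png

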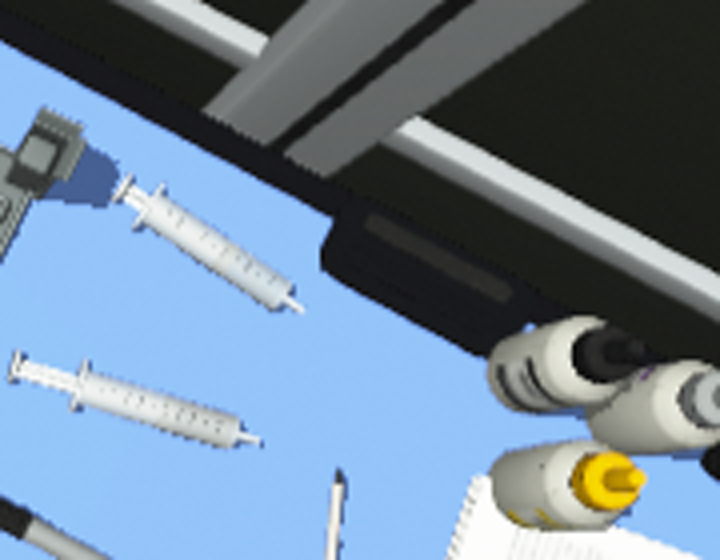

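```bash
python3 - <<'E'
from fit import *
from scipy.spatial.transform import Rotation as Ro
R=get_obs();M=Ro.from_euler('xyz',R['tool_rot'],degrees=True).as_matrix()
for cam in('side','top'):
    p=read_camera(cam);A,u,v=pts(p)
    L=(A-R['tool_pos'])@M
    m=(abs(L)<.25).all(1)&(L[:,0]<.02)
    print(cam,m.sum())
    for lo in np.arange(-.25,.02,.02):
        k=m&(L[:,0]>lo)&(L[:,0]<=lo+.02)
        if k.sum()>3:print(round(lo,2),k.sum(),'y',np.round([L[k,1].min(),L[k,1].max()],3),'z',np.round([L[k,2].min(),L[k,2].max()],3))
    if m.sum(): print(u[m].min(),u[m].max(),v[m].min(),v[m].max())
b=cv2.imread('pics/side0.png');cv2.imwrite('pics/s2.png',cv2.resize(b[0:200,260:480],None,fx=3,fy=3,interpolation=cv2.INTER_CUBIC))
E
```

```text
side 5551
-0.21 143 y [-0.023  0.25 ] z [-0.04   0.183]
-0.19 499 y [-0.026  0.25 ] z [-0.041  0.25 ]
-0.17 598 y [-0.038  0.249] z [-0.055  0.248]
-0.15 510 y [-0.025  0.25 ] z [-0.057  0.249]
-0.13 525 y [-0.024  0.249] z [-0.054  0.249]
-0.11 752 y [-0.036  0.249] z [-0.099  0.25 ]
-0.09 732 y [-0.038  0.249] z [-0.095  0.249]
-0.07 506 y [-0.038  0.249] z [-0.091  0.25 ]
-0.05 403 y [-0.012  0.25 ] z [-0.063  0.249]
-0.03 384 y [-0.012  0.249] z [-0.059  0.25 ]
-0.01 371 y [-0.013  0.25 ] z [-0.056  0.249]
0.01 128 y [-0.001  0.25 ] z [-0.053  0.247]
318 449 0 82
top 8702
-0.19 27 y [0.006 0.25 ] z [-0.034  0.115]
-0.17 1524 y [-0.034  0.25 ] z [-0.051  0.123]
-0.15 537 y [-0.028  0.25 ] z [-0.051  0.131]
-0.13 599 y [-0.023  0.25 ] z [-0.051  0.138]
-0.11 2641 y [-0.037  0.25 ] z [-0.096  0.148]
-0.09 1186 y [-0.038  0.25 ] z [-0.094  0.156]
-0.07 565 y [-0.034  0.25 ] z [-0.088  0.165]
-0.05 437 y [0.007 0.25 ] z [0.043 0.172]
-0.03 460 y [0.001 0.25 ] z [0.043 0.181]
-0.01 478 y [-0.007  0.25 ] z [0.042 0.19 ]
0.01 248 y [-0.003  0.249] z [0.044 0.194]
544 639 118 385
```

View pics/s2.png

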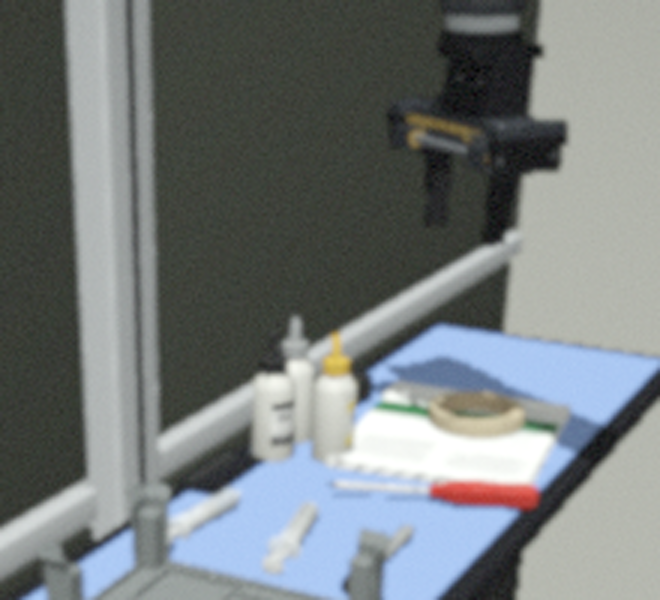

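The pushed-in syringe lies only 72 mm from an upright on the wall, and the gripper body reaches 95 mm along the jaw direction. So I'll first drag it clear with the half-closed fingers placed behind it, the body parallel to the wall, and then grasp it. I'll take the cartridge by its ends for the same reason.

Request:
{"api": "servo_tool", "payload": {"rows": [0,0,0,-7,0.77,0,0,0,-14,0.77,0,0,0,-21,0.77,0,0,0,-28,0.77,0,0,0,-35,0.77,0,0,0,-42,0.77,0,0,0,-49,0.77,0,0,0,-54.4,0.77,0,0,0,-54.4,0.77], "force": 20}}

```text
time_s: 1.95
tool_pos: [0.2708, -0.5909, 0.2336]
tool_rot: [-33.7, 90.0, -153.6]
force: [-0.6, 0.1, -0.4]
grip_width: 0.035
```

Request:
{"api": "servo_tool", "payload": {"rows": [33,19,0,0,0.77,66,38,0,0,0.77,99,58,0,0,0.77,132,77,0,0,0.77,165,97,0,0,0.77,198,116,0,0,0.77,230,135,0,0,0.77,250,147,0,0,0.77,263,154,0,0,0.77,263,154,0,0,0.77]}}

```text
time_s: 2.78
tool_pos: [0.5374, -0.4334, 0.2331]
tool_rot: [176.3, 89.9, 57.0]
force: [0.8, 0.3, 0.1]
grip_width: 0.02
```

```bash
cat >> h.py <<'E'
from scipy.spatial.transform import Rotation as Ro
def st():
    R=get_obs();M=Ro.from_euler('xyz',R['tool_rot'],degrees=True).as_matrix()
    print('t',round(float(R['time_s']),2),'tcp',np.round(R['tool_pos']*1000,1),'jaw',round(np.degrees(np.arctan2(M[1,2],M[0,2])),2),'dn',np.round(M[:,0],3),'F',np.round(R['force'],1),'w',round(float(R['grip_width'])*1000,1),'q',np.round(R['qpos'],0))
def shot(cam,nm,box=None,f=2):
    p=read_camera(cam);b=p['frame']
    if box: b=b[box[1]:box[3],box[0]:box[2]]
    cv2.imwrite(f'pics/{nm}.png',cv2.resize(b,None,fx=f,fy=f,interpolation=cv2.INTER_CUBIC) if f!=1 else b);return p
E
python3 -c "
from h import *
st()"
```

```text
t 2.78 tcp [ 537.4 -433.4  233.1] jaw -119.32 dn [ 0.001  0.002 -1.   ] F [0.8 0.3 0.1] w 20.0 q [ 40.  23.  -5.  77.   2.  80. -84.]
```

Request:
{"api": "servo_tool", "payload": {"rows": [0,0,-30,0,0.77,0,0,-65,0,0.77,0,0,-100,0,0.77,0,0,-100,0,0.77,0,0,-100,0,0.77]}}

```text
time_s: 3.2
tool_pos: [0.5305, -0.4381, 0.1318]
tool_rot: [-80.9, 89.7, 159.2]
force: [-0.3, -0.6, 0.4]
grip_width: 0.0199
```

```bash
python3 -c "
from h import *
st()
R=get_obs();c=R['tool_pos'][:2];a=np.radians(-28);n=np.array([np.cos(a),np.sin(a)]);t=np.array([-n[1],n[0]]);print(c@n,c@t)
shot('top','d1',(380,130,560,270),4);shot('side','d1s',(230,90,450,250),3)"
```

```text
t 3.2 tcp [ 530.5 -438.1  131.8] jaw -119.9 dn [-0.005  0.002 -1.   ] F [-0.3 -0.6  0.4] w 19.9 q [ 41.  27.  -5.  84.   2.  70. -84.]
0.6741021090934345 -0.13774082174963875
```

View pics/d1.png

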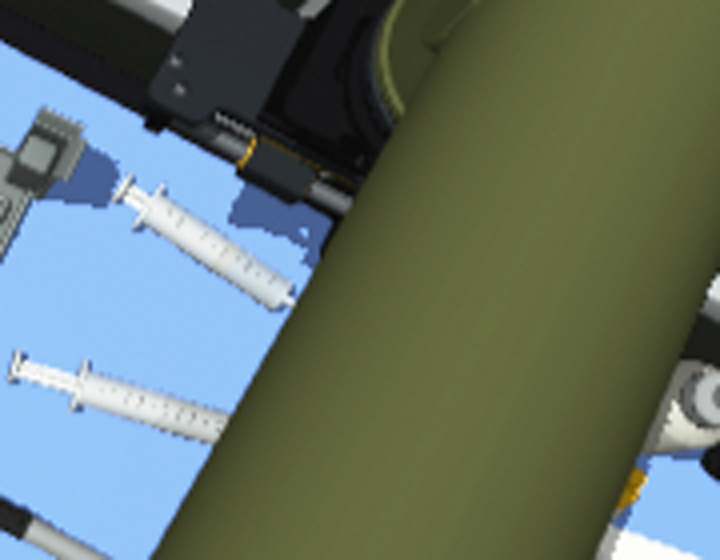

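View pics/d1s.png

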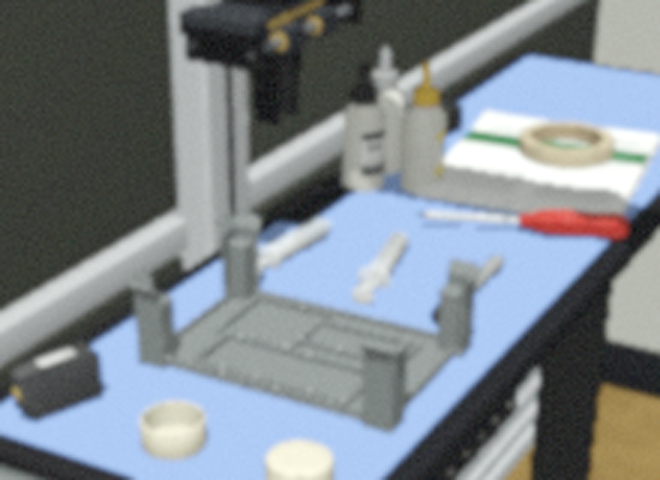

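The fingers hang behind the syringe, and the post is still clear of the body. I'll lower and let it settle.

Request:
{"api": "servo_tool", "payload": {"rows": [0,0,-25,0,0.77,0,0,-50,0,0.77,0,0,-75,0,0.77,0,0,-90,0,0.77,0,0,-95,0,0.77,0,0,-95,0,0.77,0,0,-95,0,0.77,0,0,-95,0,0.77]}}

```text
time_s: 3.97
tool_pos: [0.5353, -0.4383, 0.0415]
tool_rot: [79.9, 89.7, -39.8]
force: [0.4, 0.7, 0.1]
grip_width: 0.0203
```

```bash
cat >> h.py <<'E'
a_=np.radians(-28);n_=np.array([np.cos(a_),np.sin(a_)]);t_=np.array([-n_[1],n_[0]])
def nt(): 
    c=get_obs()['tool_pos'][:2];print('n,t',np.round([c@n_*1000,c@t_*1000],1))
E
python3 -c "
from h import *
st();nt()
"
```

```text
t 3.97 tcp [ 535.3 -438.3   41.5] jaw -119.78 dn [ 0.003 -0.003 -1.   ] F [0.4 0.7 0.1] w 20.3 q [ 41.  31.  -5.  88.   3.  61. -85.]
n,t [ 678.4 -135.6]
```

Request:
{"api": "servo_tool", "payload": {"rows": [0,0,-12,0,0.77,0,0,-20,0,0.77,0,0,-25,0,0.77,0,0,-25,0,0.77,0,0,-25,0,0.77,0,0,-25,0,0.77]}}

```text
time_s: 4.47
tool_pos: [0.5338, -0.4368, 0.0134]
tool_rot: [-92.2, 90.0, 148.0]
force: [-0.9, -0.4, -0.2]
grip_width: 0.02
```

```bash
python3 -c "
from h import *
st();nt()
shot('side','d2s',(260,110,420,220),4)"
```

```text
t 4.47 tcp [ 533.8 -436.8   13.4] jaw -119.77 dn [-0.  0. -1.] F [-0.9 -0.4 -0.2] w 20.0 q [ 40.  33.  -5.  89.   3.  58. -85.]
n,t [ 676.3 -135.1]
```

View pics/d2s.png

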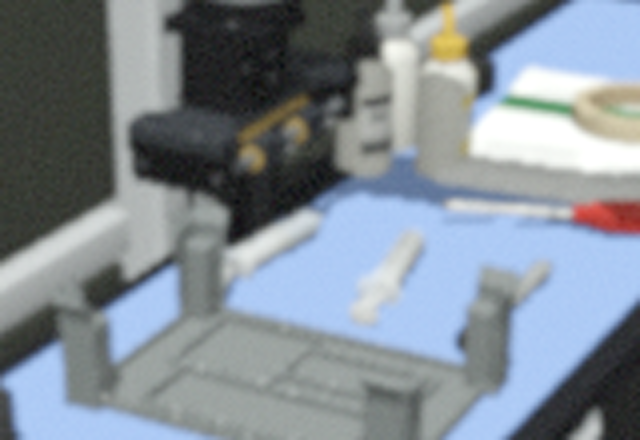

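Request:
{"api": "servo_tool", "payload": {"rows": [-4,2,0,0,0.77,-8,4,0,0,0.77,-12,6.4,0,0,0.77,-16,8.5,0,0,0.77,-20,10.6,0,0,0.77,-24,12.8,0,0,0.77,-28,15,0,0,0.77,-32,17,0,0,0.77,-36,19,0,0,0.77,-38,20,0,0,0.77]}}

```text
time_s: 5.35
tool_pos: [0.4951, -0.4167, 0.0136]
tool_rot: [-64.7, 90.0, 175.5]
force: [0.3, 0.4, -0.2]
grip_width: 0.0201
```

Request:
{"api": "servo_tool", "payload": {"rows": [0,0,0,0,0.77,0,0,0,0,0.77,3,-1.6,0,0,0.77,5,-2.6,0,0,0.77,5,-2.6,20,0,0.77,5,-2.6,60,0,0.77,5,-2.6,95,0,0.77,5,-2.6,95,0,0.77]}}

```text
time_s: 6.02
tool_pos: [0.5054, -0.4228, 0.1172]
tool_rot: [81.6, 89.2, -38.2]
force: [1.6, -0.7, 1.6]
grip_width: 0.0204
```

```bash
python3 -c "
from fit import *
st();nt()
p=shot('side','d3s',(260,110,420,220),4)
for nm in('syringe','drawn_syringe'):
  for r in cut_out(nm,p)[:2]:
    P,_,_=pts(p,r['pixels']);P=P[(P[:,2]>.008)&(P[:,2]<.03)];print(nm,r['score'],np.round(r['extent']),len(P),rect(P),P.mean(0),np.degrees(np.arctan2(*pca(P[:,:2])[1][::-1])))
p=shot('top','d3',(380,130,560,270),4)
for nm in('syringe','drawn_syringe'):
  for r in cut_out(nm,p)[:2]:
    P,_,_=pts(p,r['pixels']);P=P[(P[:,2]>.008)&(P[:,2]<.03)];print(nm,r['score'],np.round(r['extent']),len(P),rect(P),P.mean(0),np.degrees(np.arctan2(*pca(P[:,:2])[1][::-1])))
"
```

```text
t 6.02 tcp [ 505.4 -422.8  117.2] jaw -119.77 dn [ 0.011 -0.009 -1.   ] F [ 1.6 -0.7  1.6] w 20.4 q [ 41.  23.  -5.  90.   2.  66. -84.]
n,t [ 644.7 -136.1]
syringe 0.63 [340. 175.  22.  18.] 141 (array([ 483.4, -387.3]), array([97.4, 26.1]), 53.1) [ 0.48567912 -0.3838909   0.01541706] 57.23482277418103
drawn_syringe 0.67 [357. 181.  18.  30.] 163 (array([ 440.1, -365.4]), array([122.5,  27.8]), 75.8) [ 0.43796172 -0.3604905   0.01530711] 70.72278173926247
syringe 0.82 [422. 210.  48.  26.] 389 (array([ 485.2, -390.7]), array([99.6, 20.4]), 61.2) [ 0.4827344  -0.39401038  0.01626326] 59.85373919088097
drawn_syringe 0.94 [408. 229.  53.  17.] 380 (array([ 439.6, -360.1]), array([109.5,  22. ]), 71.2) [ 0.43775667 -0.36775452  0.01576323] 71.76251175047202
```

View pics/d3s.png

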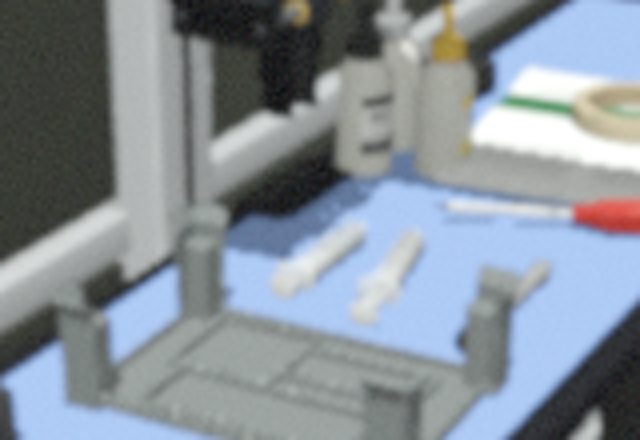

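View pics/d3.png

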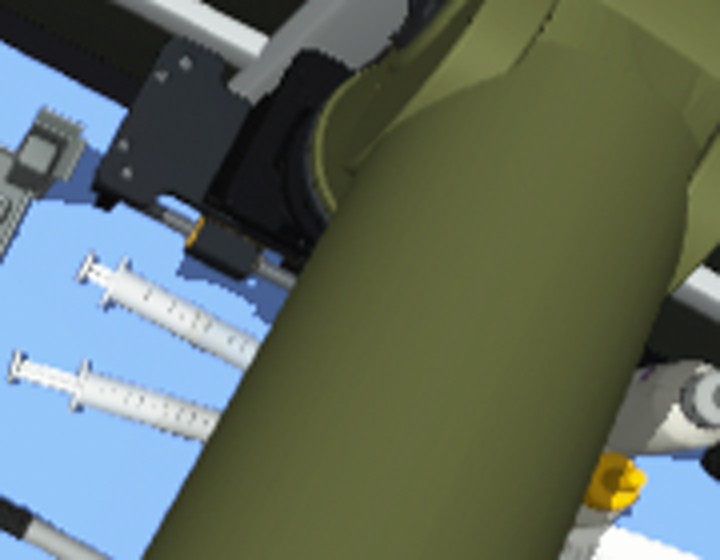

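The syringe is now dragged clear: axis through (485,-391), yaw 60°, n=0.611. I'll turn the jaws across it and grasp.

Request:
{"api": "servo_tool", "payload": {"rows": [-20,11,0,0,0.61,-38,20.6,0,0,0.61,-38,20.6,0,7,0.61,-38,20.6,0,14,0.61,-38,20.6,0,21,0.61,-38,20.6,0,28,0.61,-38,20.6,0,35,0.61,-38,20.6,0,42,0.61,-38,20.6,0,49,0.61,-38,20.6,0,56,0.61]}}

```text
time_s: 7.15
tool_pos: [0.4622, -0.3983, 0.107]
tool_rot: [-158.6, 89.8, 138.0]
force: [-0.2, -0.1, 0.5]
grip_width: 0.0339
```

Request:
{"api": "servo_tool", "payload": {"rows": [0,0,0,7,0.61,0,0,0,14,0.61,0,0,0,21,0.61,0,0,0,28,0.61,0,0,0,33.8,0.61,6,-3,-20,33.8,0.61,13,-7,-45,33.8,0.61,13,-7,-60,33.8,0.61,13,-7,-60,33.8,0.61,13,-7,-60,33.8,0.61]}}

```text
time_s: 7.98
tool_pos: [0.4747, -0.4048, 0.0466]
tool_rot: [165.6, 89.8, 135.6]
force: [0.6, -0.6, -0.1]
grip_width: 0.0335
```

```bash
python3 -c "
from h import *
st();nt()
shot('side','d4s',(260,110,420,220),4)"
```

```text
t 7.98 tcp [ 474.7 -404.8   46.6] jaw -29.97 dn [-0.003  0.003 -1.   ] F [ 0.6 -0.6 -0.1] w 33.5 q [ 52.  25. -17.  98.   9.  59.   2.]
n,t [ 609.2 -134.6]
```

View pics/d4s.png

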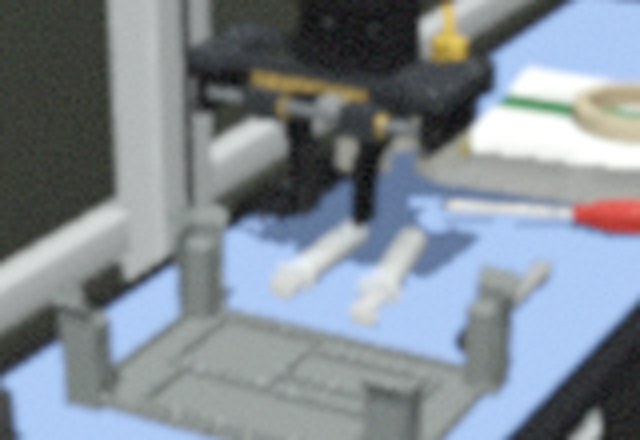

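Request:
{"api": "servo_tool", "payload": {"rows": [0.5,-0.5,-15,0,0.61,0.5,-0.5,-26,0,0.61,0.5,-0.5,-31,0,0.61,0.5,-0.5,-31,0,0.61,0.5,-0.5,-31,0,0.7,0.5,-0.5,-31,0,0.85,0.5,-0.5,-31,0,1,0.5,-0.5,-31,0,1,0.5,-0.5,-31,0,1], "force": 12}}

```text
time_s: 8.78
tool_pos: [0.4768, -0.4068, 0.0184]
tool_rot: [-13.3, 89.9, -43.3]
force: [-0.1, -0.6, 2.6]
grip_width: 0.0185
```

Request:
{"api": "servo_tool", "payload": {"rows": [0,0,0,0,1,0,0,10,0,1,0,0,30,0,1,0,0,60,0,1,0,0,90,0,1,0,0,90,0,1]}}

```text
time_s: 9.28
tool_pos: [0.4797, -0.4088, 0.115]
tool_rot: [-11.0, 89.4, -41.0]
force: [1.0, -1.0, 0.6]
grip_width: 0.0187
```

```bash
python3 -c "
from h import *
st();nt()
shot('side','d5s',(230,80,450,250),3)"
```

```text
t 9.28 tcp [ 479.7 -408.8  115. ] jaw -29.97 dn [ 0.008 -0.007 -1.   ] F [ 1.  -1.   0.6] w 18.7 q [ 53.  21. -18.  94.   7.  65.   3.]
n,t [ 615.5 -135.7]
```

View pics/d5s.png

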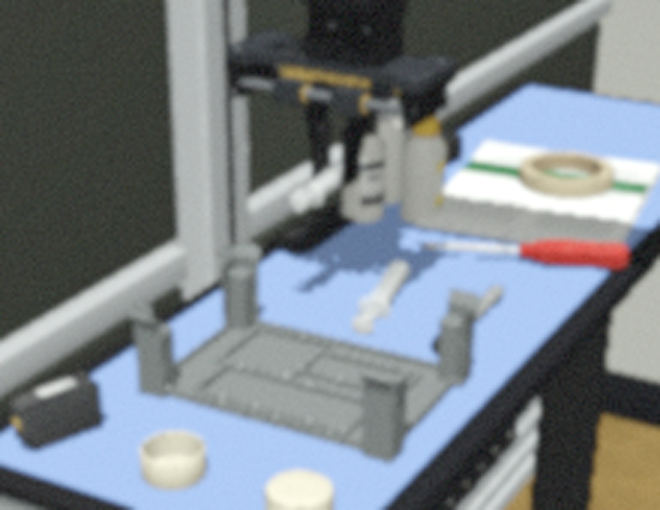

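Request:
{"api": "servo_tool", "payload": {"rows": [-18,10,8,0,1,-26,40,15,-5,1,-20,75,15,-12,1,-10,110,15,-19,1,2,145,15,-26,1,15,180,15,-33,1,30,210,15,-40,1,38,222,15,-47,1,38,222,15,-54,1,38,222,15,-61,1]}}

```text
time_s: 10.17
tool_pos: [0.5145, -0.1821, 0.122]
tool_rot: [-122.6, 89.9, 146.5]
force: [-0.5, 0.4, -0.3]
grip_width: 0.0189
```

Request:
{"api": "servo_tool", "payload": {"rows": [0,0,0,-7,1,0,0,0,-14,1,0,0,0,-21,1,0,0,0,-27.2,1,0,0,0,-27.2,1,0,0,0,-27.2,1,0,0,0,-27.2,1]}}

```text
time_s: 10.75
tool_pos: [0.514, -0.1842, 0.1222]
tool_rot: [-79.3, 89.9, 162.9]
force: [-0.8, 0.2, -0.1]
grip_width: 0.0191
```

```bash
python3 -c "
from h import *
st();nt()
R=get_obs();M=Ro.from_euler('xyz',R['tool_rot'],degrees=True).as_matrix()
for c,b in(('side',(230,80,450,250)),('top',(260,100,460,270))):
  p=shot(c,'d6'+c,b,3)
  for r in cut_out('syringe',p)[:2]:
    P,_,_=pts(p,r['pixels']);L=(P-R['tool_pos'])@M;k=(abs(L[:,2])<.025)&(abs(L[:,1])<.08)&(abs(L[:,0])<.04);L=L[k];print(c,r['score'],np.round(r['extent']),k.sum(),'y',np.percentile(L[:,1],[0,2,98,100]).round(4),'z',L[:,2].mean().round(4),'x',L[:,0].min().round(4),L[:,0].max().round(4),'ydir',M[:,1].round(2))
"
```

```text
t 10.75 tcp [ 514.  -184.2  122.2] jaw -117.82 dn [-0.001  0.    -1.   ] F [-0.8  0.2 -0.1] w 19.1 q [  32.   12.  -17.  105.    4.   64. -104.]
n,t [540.3  78.6]
side 0.71 [324. 170.  49.  16.] 289 y [-0.048  -0.0415  0.0666  0.0689] z -0.0048 x -0.0024 0.0166 ydir [ 0.88 -0.47 -0.  ]
```

View pics/d6side.png

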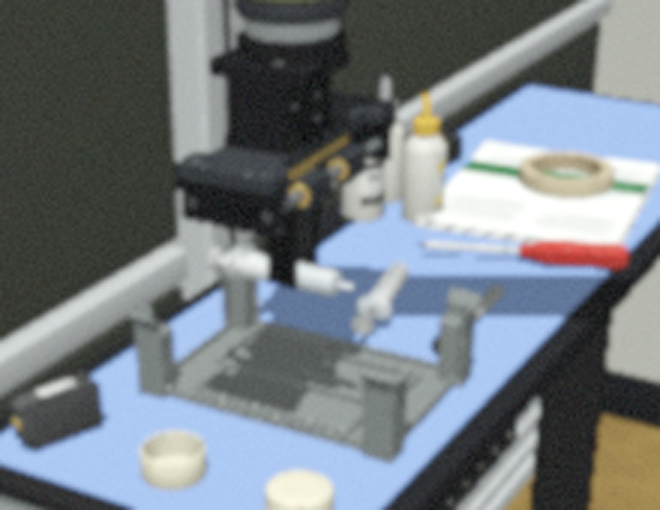

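View pics/d6top.png

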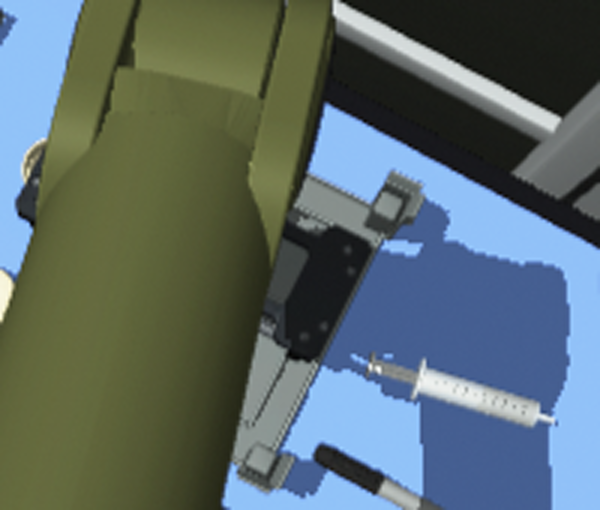

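The syringe is held with its centre 10 mm ahead of the TCP towards tray +x, and its span matches 116 mm. It is over the bay centre, so I'll lower it.

Request:
{"api": "servo_tool", "payload": {"rows": [0,0,-30,0,1,0,0,-60,0,1,0,0,-80,0,1,0,0,-90,0,1,0,0,-96,0,1,0,0,-99,0,1,0,0,-99.5,0,1,0,0,-99.5,0,1]}}

```text
time_s: 11.62
tool_pos: [0.5153, -0.1847, 0.0242]
tool_rot: [95.8, 89.9, -22.2]
force: [1.1, 0.5, -0.3]
grip_width: 0.0189
```

```bash
python3 -c "
from h import *
st();nt()"
```

```text
t 11.62 tcp [ 515.3 -184.7   24.2] jaw -117.97 dn [ 0.002 -0.001 -1.   ] F [ 1.1  0.5 -0.3] w 18.9 q [  31.   18.  -16.  110.    6.   53. -106.]
n,t [541.7  78.8]
```

Lower 1.5 mm more, open to about 32 mm and lift.

Request:
{"api": "servo_tool", "payload": {"rows": [0,0,-1.5,0,1,0,0,-1.5,0,1,0,0,-1.5,0,0.7,0,0,-1.5,0,0.62,0,0,-1.5,0,0.62,0,0,10,0,0.62,0,0,35,0,0.62,0,0,70,0,0.62,0,0,100,0,0.4,0,0,110,0,0.2]}}

```text
time_s: 12.45
tool_pos: [0.5172, -0.1852, 0.139]
tool_rot: [95.9, 89.5, -22.0]
force: [0.6, 0.2, 0.3]
grip_width: 0.0403
```

```bash
python3 -c "
from h import *
st();nt()
shot('side','d7s',(230,80,450,250),3)"
```

```text
t 12.45 tcp [ 517.2 -185.2  139. ] jaw -117.97 dn [ 0.008 -0.003 -1.   ] F [0.6 0.2 0.3] w 40.3 q [  32.   11.  -17.  104.    3.   65. -104.]
n,t [543.6  79.3]
```

View pics/d7s.png

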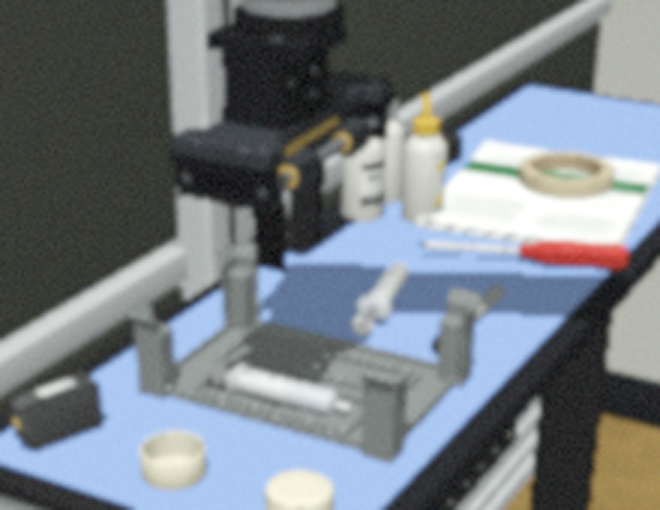

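The syringe lies in its bay. Next is the cap.

Request:
{"api": "servo_tool", "payload": {"rows": [-2,35,0,0,0.1,-4,75,0,0,0,-6,110,0,0,0,-7,135,0,0,0,-7,144.5,-20,0,0,-7,144.5,-50,0,0,-7,144.5,-75,0,0,-7,144.5,-75,0,0,-7,144.5,-75,0,0], "force": 12}}

```text
time_s: 13.25
tool_pos: [0.5056, -0.0397, 0.0567]
tool_rot: [-72.1, 89.7, 169.9]
force: [0.5, 0.3, 0.3]
grip_width: 0.0863
```

```bash
python3 -c "
from h import *
st()"
```

```text
t 13.25 tcp [505.6 -39.7  56.7] jaw -117.97 dn [-0.004  0.001 -1.   ] F [0.5 0.3 0.3] w 86.3 q [  23.   12.  -23.  113.    6.   56. -121.]
```

Request:
{"api": "servo_tool", "payload": {"rows": [0.5,0,-20,0,0,0.5,0,-35,0,0,0.5,0,-40.5,0,0,0.5,0,-40.5,0,0,0.5,0,-40.5,0,0.4,0.5,0,-40.5,0,0.7,0.5,0,-40.5,0,1,0.5,0,-40.5,0,1,0.5,0,-40.5,0,1,0.5,0,-40.5,0,1]}}

```text
time_s: 14.08
tool_pos: [0.508, -0.0399, 0.0179]
tool_rot: [93.4, 90.0, -24.6]
force: [0.2, 0.2, 0.4]
grip_width: 0.0547
```

```bash
python3 -c "
from h import *
st();shot('side','e1',(230,130,450,300),3)"
```

```text
t 14.08 tcp [508.  -39.9  17.9] jaw -117.98 dn [ 0. -0. -1.] F [0.2 0.2 0.4] w 54.7 q [  22.   16.  -23.  115.    8.   51. -123.]
```

View pics/e1.png

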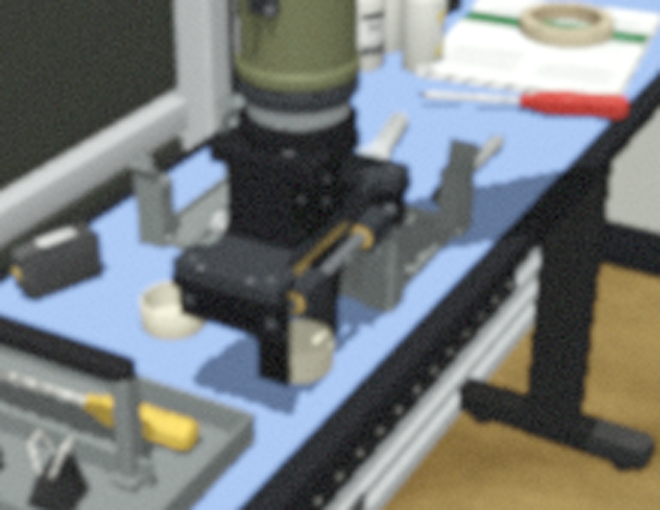

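Request:
{"api": "servo_tool", "payload": {"rows": [0,0,0,0,1,0,0,0,0,1,0,0,0,0,1,0,0,15,0,1,0,0,50,0,1,0,0,85,0,1,0,0,105,0,1]}}

```text
time_s: 14.72
tool_pos: [0.5093, -0.0398, 0.1259]
tool_rot: [111.4, 89.8, -6.6]
force: [1.5, 0.2, 0.2]
grip_width: 0.0463
```

```bash
python3 -c "
from h import *
st();shot('side','e2',(230,130,450,300),3)"
```

```text
t 14.72 tcp [509.3 -39.8 125.9] jaw -117.96 dn [ 0.004 -0.    -1.   ] F [1.5 0.2 0.2] w 46.3 q [  24.    7.  -24.  110.    3.   63. -119.]
```

View pics/e2.png

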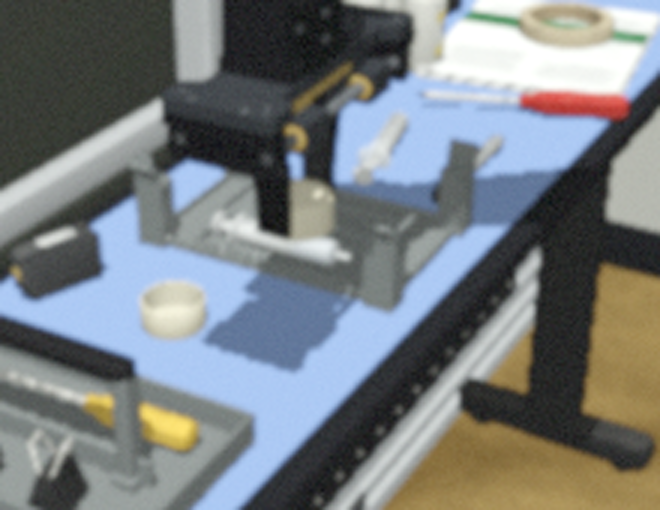

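Request:
{"api": "servo_tool", "payload": {"rows": [4,-35,0,0,1,8,-75,0,0,1,12,-115,0,0,1,16,-155,0,0,1,20,-190,0,0,1,23,-215,0,0,1,24,-224,0,0,1,24,-224,-25,0,1,24,-224,-55,0,1,24,-224,-75,0,1]}}

```text
time_s: 15.6
tool_pos: [0.5309, -0.2626, 0.0451]
tool_rot: [-102.6, 89.8, 139.4]
force: [-0.1, 1.0, -0.7]
grip_width: 0.0463
```

Request:
{"api": "servo_tool", "payload": {"rows": [0,0,-10,0,1,0,0,-18,0,1,0,0,-22,0,1,0,0,-22,0,1,0,0,-22,0,1]}}

```text
time_s: 16.02
tool_pos: [0.5327, -0.2641, 0.0266]
tool_rot: [91.0, 89.9, -26.9]
force: [0.6, -0.4, 0.0]
grip_width: 0.0465
```

```bash
python3 -c "
from h import *
st();shot('side','e3',(230,100,450,270),3)"
```

```text
t 16.02 tcp [ 532.7 -264.1   26.6] jaw -117.97 dn [ 0.001 -0.001 -1.   ] F [ 0.6 -0.4  0. ] w 46.5 q [ 36.  23. -14. 103.   7.  55. -99.]
```

View pics/e3.png

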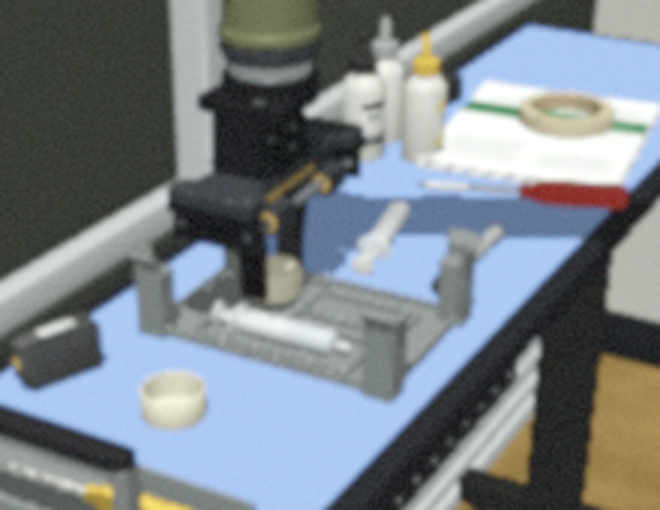

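Request:
{"api": "servo_tool", "payload": {"rows": [0,0,-3.8,0,1,0,0,-3.8,0,1,0,0,-3.8,0,0.36,0,0,-3.8,0,0.36,0,0,-3.8,0,0.36,0,0,8,0,0.36,0,0,35,0,0.36,0,0,70,0,0.36,0,0,100,0,0.2,0,0,105,0,0]}}

```text
time_s: 16.9
tool_pos: [0.5354, -0.2654, 0.1379]
tool_rot: [90.9, 89.4, -27.1]
force: [1.6, -0.3, 1.4]
grip_width: 0.0625
```

```bash
python3 -c "
from h import *
st();shot('side','e4',(230,100,450,270),3)"
```

```text
t 16.9 tcp [ 535.4 -265.4  137.9] jaw -117.98 dn [ 0.01  -0.005 -1.   ] F [ 1.6 -0.3  1.4] w 62.5 q [ 36.  16. -15.  98.   4.  66. -98.]
```

View pics/e4.png

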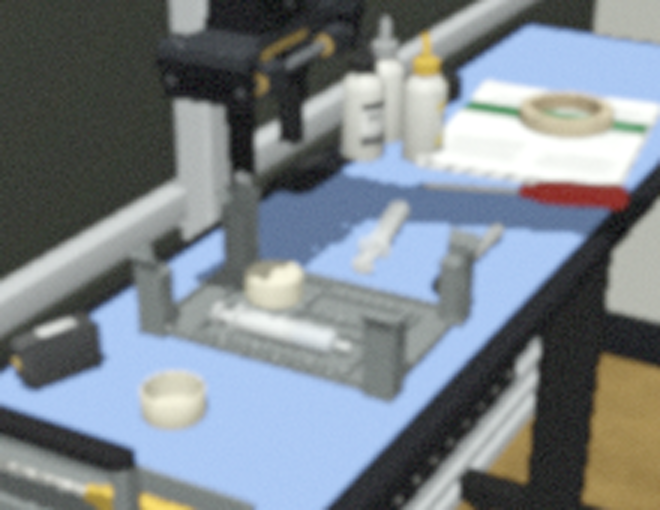

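The cap is in its bay, closed side up. Next is the cartridge, gripped over its ends.

Request:
{"api": "servo_tool", "payload": {"rows": [28,23,0,-3,0,58,48,0,-7,0,88,72,0,-13,0,115,95,0,-19,0,140,115,0,-22,0,155,127.6,0,-22,0,155,127.6,-30,-22,0,155,127.6,-55,-22,0,155,127.6,-58,-22,0,155,127.6,-58,-22,0], "force": 15}}

```text
time_s: 17.78
tool_pos: [0.6845, -0.1362, 0.0696]
tool_rot: [-48.7, 89.6, 171.3]
force: [0.2, -1.5, -0.2]
grip_width: 0.0869
```

```bash
python3 -c "
from fit import *
st();p=shot('side','f1',(180,130,400,300),3)
for c in('side','top'):
  p=read_camera(c);A,_,_=pts(p);B=A[(np.hypot(A[:,0]-.688,A[:,1]+.1365)<.055)&(A[:,2]>.033)&(A[:,2]<.0455)];print(c,len(B),len(B) and (rect(B),B.mean(0)))"
```

```text
t 17.78 tcp [ 684.5 -136.2   69.6] jaw -139.98 dn [-0.006  0.001 -1.   ] F [ 0.2 -1.5 -0.2] w 86.9 q [  19.   31.  -14.   85.    8.   65. -136.]
side 206 ((array([ 687.5, -136.7]), array([67.8, 19.2]), 37.7), array([ 0.68809167, -0.13205231,  0.04046357]))
top 0 0
```

View pics/f1.png

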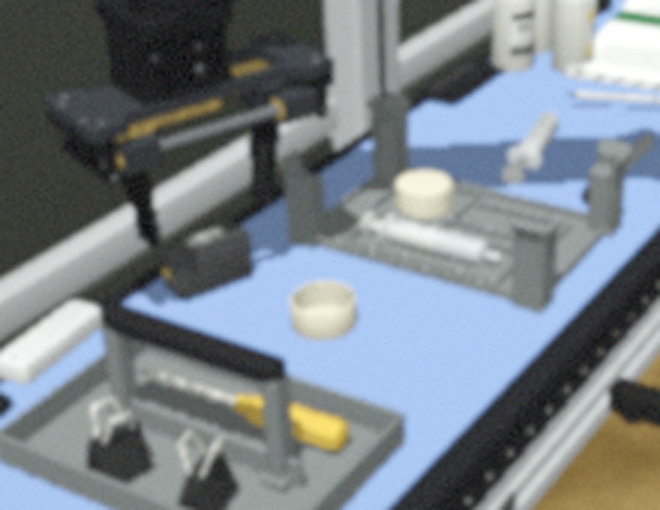

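Request:
{"api": "servo_tool", "payload": {"rows": [0,0,-6,0,0,0,0,-6,0,0,0,0,-6,0,0,0,0,-6,0,0]}}

```text
time_s: 18.27
tool_pos: [0.687, -0.1365, 0.0671]
tool_rot: [121.2, 90.0, -18.8]
force: [0.2, 0.0, 0.1]
grip_width: 0.0871
```

```bash
python3 -c "
from fit import *
st()"
```

```text
t 18.27 tcp [ 687.  -136.5   67.1] jaw -139.99 dn [ 0.001 -0.    -1.   ] F [0.2 0.  0.1] w 87.1 q [  19.   32.  -14.   85.    8.   64. -136.]
```

Good. Descend 43 mm and close.

Request:
{"api": "servo_tool", "payload": {"rows": [0.5,0,-12,0,0,0.5,0,-24,0,0,0.5,0,-36,0,0,0.5,0,-43,0,0,0.5,0,-43,0,0,0.5,0,-43,0,0.15,0.5,0,-43,0,0.3,0.5,0,-43,0,0.5,0.5,0,-43,0,1,0.5,0,-43,0,1]}}

```text
time_s: 19.1
tool_pos: [0.6879, -0.1364, 0.0244]
tool_rot: [127.6, 89.9, -12.4]
force: [-0.0, 0.0, 1.6]
grip_width: 0.0681
```

Request:
{"api": "servo_tool", "payload": {"rows": [0,0,0,0,1,0,0,0,0,1]}}

```text
time_s: 19.27
tool_pos: [0.6879, -0.1364, 0.0244]
tool_rot: [128.4, 89.9, -11.6]
force: [1.0, 0.2, 2.5]
grip_width: 0.0678
```

```bash
python3 -c "
from fit import *
st();shot('side','f2',(180,130,400,300),3)"
```

```text
t 19.27 tcp [ 687.9 -136.4   24.4] jaw -139.98 dn [ 0.001 -0.    -1.   ] F [1.  0.2 2.5] w 67.8 q [  19.   34.  -14.   86.    9.   60. -137.]
```

View pics/f2.png

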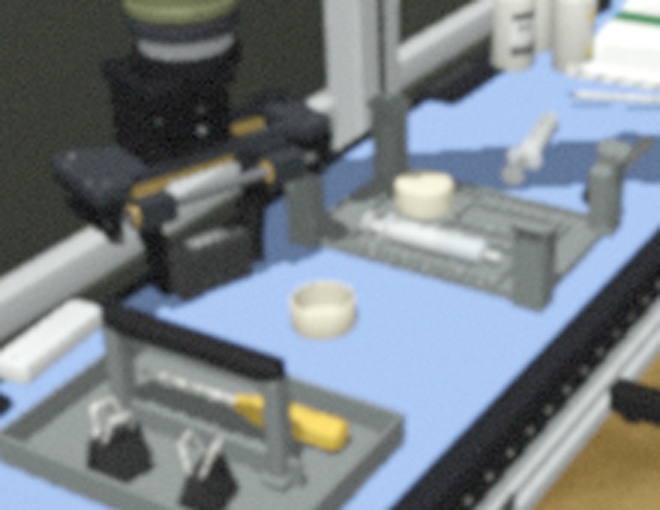

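Request:
{"api": "servo_tool", "payload": {"rows": [0,0,10,0,1,0,0,35,0,1,0,0,70,0,1,-10,-4,95,0,1,-30,-12,105,3,1,-60,-25,105,10,1,-90,-37,105,17,1,-120,-49,105,24,1,-150,-61,105,31,1,-180,-74,105,38,1]}}

```text
time_s: 20.15
tool_pos: [0.5056, -0.2105, 0.1289]
tool_rot: [-42.5, 90.0, -144.2]
force: [-0.2, -0.3, 0.3]
grip_width: 0.0679
```

Request:
{"api": "servo_tool", "payload": {"rows": [-20,-8,0,7,1,-40,-16,0,14,1,-44.5,-18,0,21,1,-44.5,-18,0,28,1,-44.5,-18,0,35,1,-44.5,-18,0,42,1,-44.5,-18,0,49,1,-44.5,-18,0,56,1,-44.5,-18,0,63,1,-44.5,-18,0,70,1]}}

```text
time_s: 20.98
tool_pos: [0.4627, -0.2282, 0.1291]
tool_rot: [-62.4, 90.0, -94.0]
force: [0.3, 0.1, -0.7]
grip_width: 0.0681
```

Request:
{"api": "servo_tool", "payload": {"rows": [0,0,-10,3.8,1,0,0,-25,3.8,1,0,0,-25,3.8,1,0,0,-25,3.8,1,0,0,-25,3.8,1]}}

```text
time_s: 21.4
tool_pos: [0.4631, -0.2284, 0.1043]
tool_rot: [-6.8, 90.0, -35.0]
force: [0.0, -0.9, -0.5]
grip_width: 0.0677
```

```bash
python3 -c "
from fit import *
st();R=get_obs();M=Ro.from_euler('xyz',R['tool_rot'],degrees=True).as_matrix()
for c,b in(('side',(230,100,450,270)),('top',(260,100,460,270))):
  p=shot(c,'f3'+c,b,3)
  for r in cut_out('cartridge',p)[:2]:
    P,_,_=pts(p,r['pixels']);L=(P-R['tool_pos'])@M;k=(abs(L)<.06).all(1);L=L[k];print(c,r['score'],np.round(r['extent']),k.sum(),len(L) and np.percentile(L,[2,50,98],axis=0).round(4).tolist(),M[:,1].round(2))
"
```

```text
t 21.4 tcp [ 463.1 -228.4  104.3] jaw -28.19 dn [ 0.001 -0.    -1.   ] F [ 0.  -0.9 -0.5] w 67.7 q [ 45.  10. -23. 110.   4.  61.  -8.]
side 0.69 [348. 169.  28.  25.] 501 [[-0.0213, -0.0044, -0.0309], [-0.0023, 0.007, 0.0001], [0.0218, 0.0103, 0.0323]] [ 0.47  0.88 -0.  ]
side 0.52 [332. 197. 119.  76.] 28 [[0.0326, -0.0518, -0.0595], [0.0449, -0.0474, -0.0572], [0.058, -0.0286, -0.0531]] [ 0.47  0.88 -0.  ]
```

View pics/f3side.png

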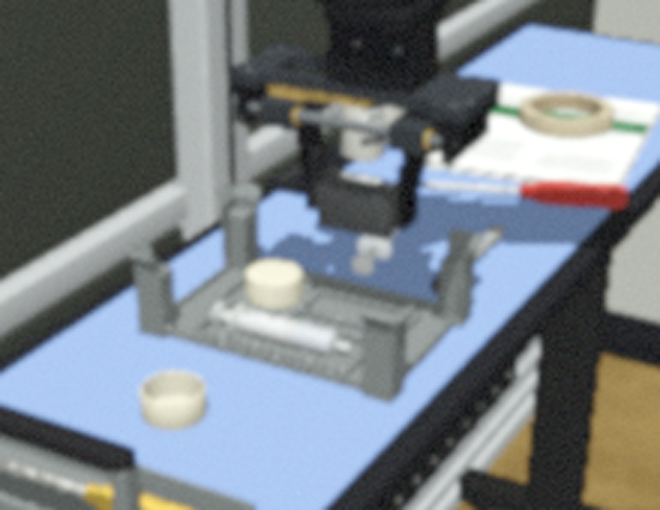

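View pics/f3top.png

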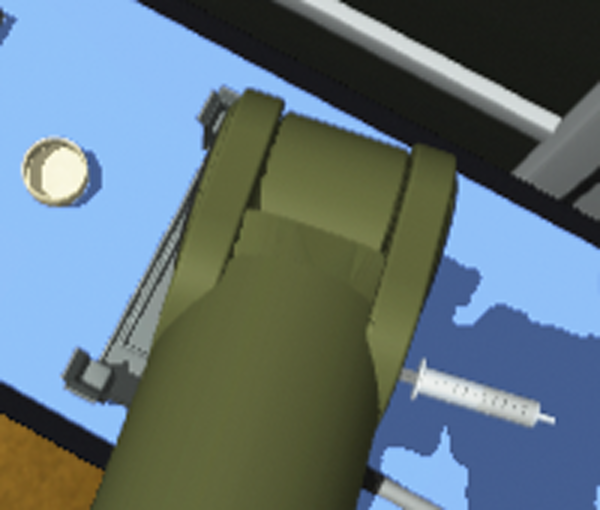

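Request:
{"api": "servo_tool", "payload": {"rows": [-3.5,1.9,-20,0,1,-3.5,1.9,-40,0,1,-3.5,1.9,-58,0,1,-3.5,1.9,-68,0,1,-3.5,1.9,-73,0,1,-3.5,1.9,-74.5,0,1,-3.5,1.9,-74.5,0,1,-3.5,1.9,-74.5,0,1]}}

```text
time_s: 22.27
tool_pos: [0.4601, -0.2267, 0.03]
tool_rot: [-1.4, 89.9, -29.6]
force: [0.6, -0.2, -0.9]
grip_width: 0.068
```

```bash
python3 -c "
from fit import *
st();shot('side','f4',(250,110,430,240),4)"
```

```text
t 22.27 tcp [ 460.1 -226.7   30. ] jaw -28.18 dn [ 0.002 -0.001 -1.   ] F [ 0.6 -0.2 -0.9] w 68.0 q [ 44.  15. -23. 114.   7.  52. -11.]
```

View pics/f4.png

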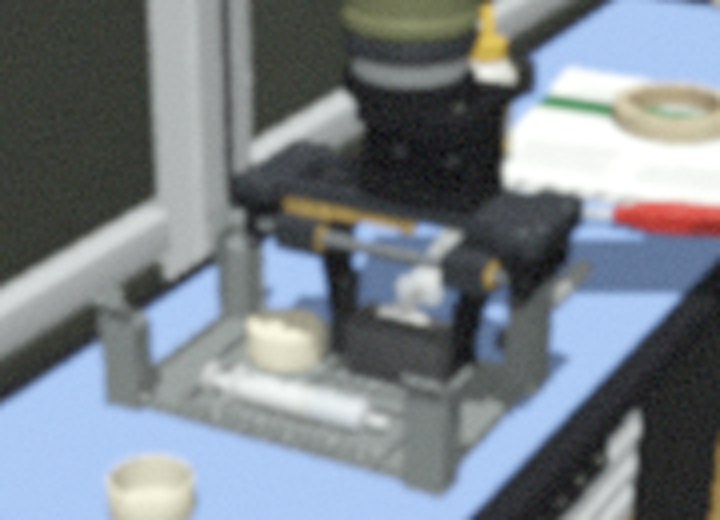

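Looks right. Settle 1.5 mm lower, release slowly and lift.

Request:
{"api": "servo_tool", "payload": {"rows": [0,0,-1.6,0,1,0,0,-1.6,0,1,0,0,-1.6,0,0.19,0,0,-1.6,0,0.13,0,0,-1.6,0,0.13,0,0,6,0,0.13,0,0,20,0,0.13,0,0,45,0,0.13,0,0,80,0,0.13,0,0,105,0,0.1]}}

```text
time_s: 23.15
tool_pos: [0.4598, -0.2264, 0.1367]
tool_rot: [5.3, 89.9, -22.8]
force: [0.8, -0.7, 0.1]
grip_width: 0.0773
```

Request:
{"api": "servo_tool", "payload": {"rows": [8,33,5,-7,0,25,66,5,-14,0,42,100,5,-21,0,60,135,5,-28,0,78,165,5,-35,0,95,195,5,-42,0,115,220,5,-49,0,135,240,5,-56,0,155,260,5,-63,0,170,275,5,-70,0]}}

```text
time_s: 23.98
tool_pos: [0.6305, 0.0514, 0.1395]
tool_rot: [161.2, 89.9, 66.6]
force: [-0.2, 0.3, 0.6]
grip_width: 0.0871
```

```bash
python3 - <<'E'
from fit import *
np.set_printoptions(suppress=True)
st();p=shot('side','f5',(230,100,450,270),3)
p=shot('top','f5t',(260,100,460,270),3);A,_,_=pts(p)
th=np.radians(-28.14);c,s=np.cos(th),np.sin(th);o=np.array([.5052,-.2202])
D=A[:,:2]-o;X=c*D[:,0]+s*D[:,1];Y=-s*D[:,0]+c*D[:,1]
for nm,(x0,x1,y0,y1),zl,zh in [('syr',(-66,66,12,60),.012,.04),('cart',(-76,10,-45,-9),.042,.06),('cap',(12,77,-58,7),.022,.04)]:
    m=(X*1e3>x0)&(X*1e3<x1)&(Y*1e3>y0)&(Y*1e3<y1)&(A[:,2]>zl)&(A[:,2]<zh)
    Q=np.c_[X[m],Y[m]];print(nm,m.sum(),len(Q) and rect(Q),'zmed',np.median(A[m,2]),A[m,2].max())
E
```

```text
t 23.98 tcp [630.5  51.4 139.5] jaw -94.67 dn [ 0.001  0.001 -1.   ] F [-0.2  0.3  0.6] w 87.1 q [  15.   22.  -27.   92.   10.   69. -109.]
syr 424 (array([ 4.2, 37.6]), array([119.8,  34.2]), -8.1) zmed 0.020237058970321797 0.026442132151451192
cart 250 (array([-36.9, -26.3]), array([67. , 15.4]), 0.4) zmed 0.04741871052920987 0.0527708295697662
cap 362 (array([ 43.6, -25. ]), array([44.1, 43.6]), -62.7) zmed 0.025983923990938684 0.030350726659673644
```

View pics/f5.png

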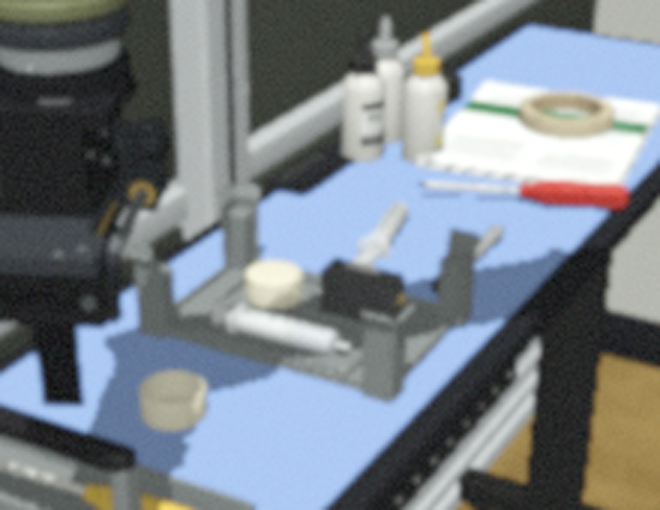

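View pics/f5t.png

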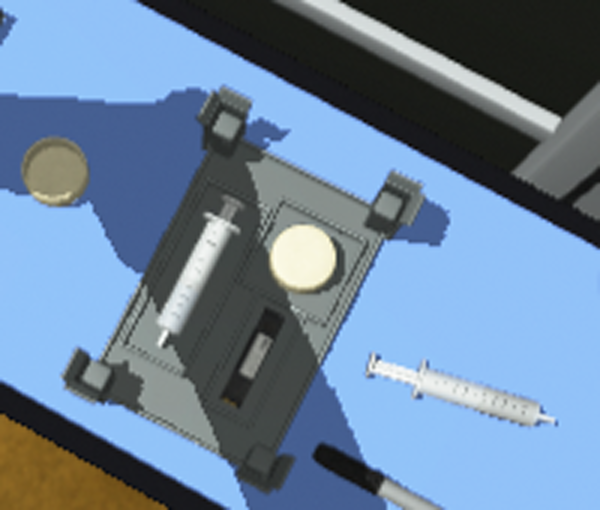

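All three are in their bays, with top heights 48, 26 and about 22 mm as expected. Now the handle.

Request:
{"api": "servo_tool", "payload": {"rows": [10,4,0,-7,0,20,8,0,-14,0,28.5,11.4,0,-20,0,28.5,11.4,0,-20,0,28.5,11.4,0,-20,0,28.5,11.4,0,-20,0]}}

```text
time_s: 24.58
tool_pos: [0.6571, 0.0592, 0.1392]
tool_rot: [-31.1, 89.9, -145.3]
force: [-0.2, -0.0, 0.6]
grip_width: 0.0869
```

```bash
python3 - <<'E'
from fit import *
st();nt()
p=shot('side','g1',(140,150,400,350),3);A,_,_=pts(p)
m=(abs(A[:,0]-.66)<.09)&(abs(A[:,1]-.06)<.09)&(A[:,2]>.083)&(A[:,2]<.094);B=A[m];print(len(B),rect(B))
N=A[:,:2]@n_;T=A[:,:2]@t_
m=(T>.25)&(T<.6)&(N>.45)&(N<.75)&(A[:,2]>.11);print('tall near', m.sum())
for s in np.arange(.4,.62,.02):
    k=(abs(T-s)<.01)&(N>.5)&(N<.61);print(round(s,2),k.sum() and A[k,2].max().round(3),end=' ')
E
```

```text
t 24.58 tcp [657.1  59.2 139.2] jaw -114.28 dn [-0.001 -0.001 -1.   ] F [-0.2 -0.   0.6] w 86.9 q [  11.   25.  -24.   88.   10.   70. -129.]
n,t [552.4 360.8]
443 (array([658.5,  59.9]), array([130.2,  17.7]), -28.5)
tall near 13097
0.4 0.484 0.42 0.484 0.44 0.243 0.46 0.243 0.48 0.048 0.5 0.048 0.52 0.048 0.54 0.086 0.56 0.086 0.58 0.086 0.6 0.239
```

View pics/g1.png

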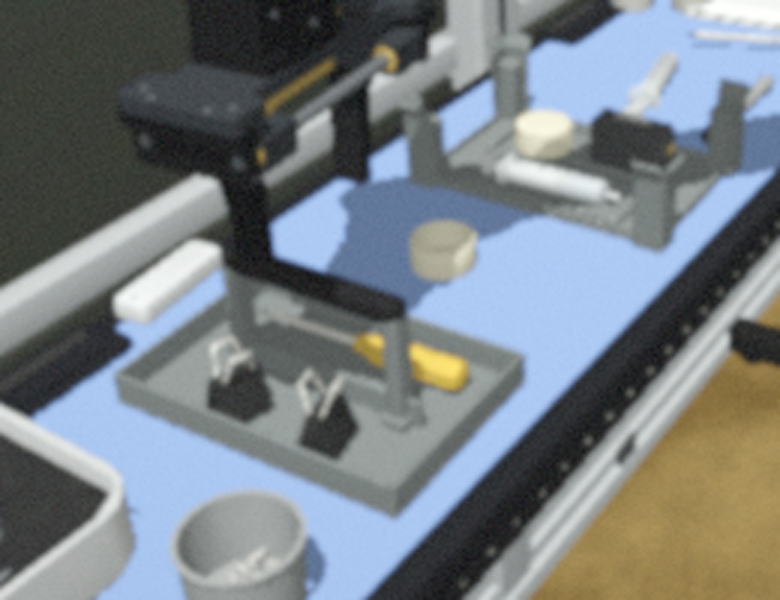

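Request:
{"api": "servo_tool", "payload": {"rows": [1.2,0.6,-5,-3.9,0,1.2,0.6,-15,-3.9,0,1.2,0.6,-25,-3.9,0,1.2,0.6,-25,-3.9,0,1.2,0.6,-25,-3.9,0,1.2,0.6,-25,-3.9,0]}}

```text
time_s: 25.13
tool_pos: [0.6588, 0.0605, 0.1139]
tool_rot: [-63.8, 90.0, 177.9]
force: [0.0, -0.5, -0.7]
grip_width: 0.0873
```

```bash
python3 -c "
from fit import *
st()"
```

```text
t 25.13 tcp [658.8  60.5 113.9] jaw -118.29 dn [-0.001  0.    -1.   ] F [ 0.  -0.5 -0.7] w 87.3 q [  10.   26.  -23.   89.   11.   67. -133.]
```

Request:
{"api": "servo_tool", "payload": {"rows": [0,0,-15,0,0,0,0,-30,0,0,0,0,-39,0,0,0,0,-39.5,0,0,0,0,-39.5,0,0.4,0,0,-39.5,0,0.6,0,0,-39.5,0,0.75,0,0,-39.5,0,0.85,0,0,-39.5,0,1,0,0,-39.5,0,1], "force": 45}}

```text
time_s: 25.97
tool_pos: [0.6593, 0.0606, 0.0751]
tool_rot: [115.9, 90.0, -2.4]
force: [0.1, 0.0, -0.2]
grip_width: 0.0549
```

Request:
{"api": "servo_tool", "payload": {"rows": [0,0,0,0,1,0,0,0,0,1,0,0,0,0,1,0,0,0,0,1]}}

```text
time_s: 26.3
tool_pos: [0.659, 0.0606, 0.0745]
tool_rot: [-47.8, 90.0, -166.2]
force: [0.2, 0.6, -0.5]
grip_width: 0.0281
```

```bash
python3 -c "
from fit import *
st()"
```

```text
t 26.3 tcp [659.   60.6  74.5] jaw -118.34 dn [-0. -0. -1.] F [ 0.2  0.6 -0.5] w 28.1 q [  10.   28.  -22.   91.   11.   64. -134.]
```

Request:
{"api": "servo_tool", "payload": {"rows": [0,0,0,0,1,0,0,0,0,1,0,0,0,0,1,0,0,0,0,1]}}

```text
time_s: 26.63
tool_pos: [0.6589, 0.0604, 0.0745]
tool_rot: [-19.8, 90.0, -138.1]
force: [-0.0, -0.5, 1.3]
grip_width: 0.0153
```

Request:
{"api": "servo_tool", "payload": {"rows": [0,0,6,0,1,0,0,20,0,1,0,0,40,0,1,0,0,65,0,1,0,0,90,0,1,0,0,105,0,1,0,0,105,0,1,0,0,105,0,1]}}

```text
time_s: 27.3
tool_pos: [0.6595, 0.0609, 0.1809]
tool_rot: [121.9, 89.9, 3.5]
force: [-0.2, -0.1, -4.4]
grip_width: 0.0157
```

```bash
python3 - <<'E'
from fit import *
st()
p=shot('side','g2',(140,100,400,300),3)
E
```

```text
t 27.3 tcp [659.5  60.9 180.9] jaw -118.33 dn [ 0.002  0.    -1.   ] F [-0.2 -0.1 -4.4] w 15.7 q [  10.   23.  -23.   85.    9.   74. -132.]
```

View pics/g2.png

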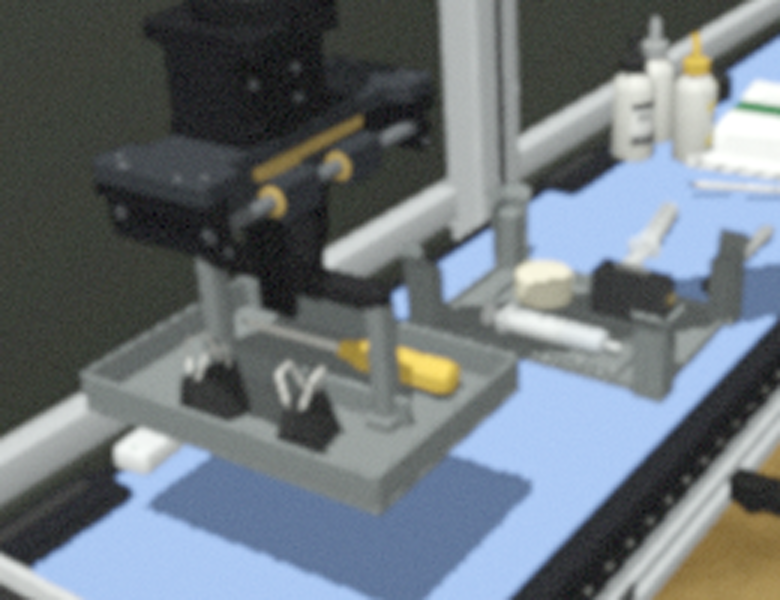

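Request:
{"api": "servo_tool", "payload": {"rows": [-8,-14,0,0,1,-22,-40,0,0,1,-38,-70,0,0,1,-55,-100,0,0,1,-71,-130,0,0,1,-88,-160,0,0,1,-104,-190,0,0,1,-120,-219,0,0,1,-134,-245,0,0.1,1,-145,-265,0,0.2,1]}}

```text
time_s: 28.18
tool_pos: [0.5109, -0.2071, 0.1775]
tool_rot: [-64.4, 89.8, 177.3]
force: [0.8, -0.3, -3.5]
grip_width: 0.0156
```

Request:
{"api": "servo_tool", "payload": {"rows": [-5,-9,0,0,1,-8.8,-15.7,0,0,1,-8.8,-15.7,0,0,1,-8.8,-15.7,0,0,1,-8.8,-15.7,0,0,1,-8.8,-15.7,0,0,1]}}

```text
time_s: 28.68
tool_pos: [0.5062, -0.2181, 0.1795]
tool_rot: [-161.7, 90.0, 80.3]
force: [-0.3, -0.0, -3.6]
grip_width: 0.0156
```

```bash
python3 - <<'E'
from fit import *
st()
for c in('side','top'):
  p=shot(c,'g3'+c,(220,60,460,300) if c=='side' else (220,60,500,290),2.5);A,_,_=pts(p)
  m=(np.hypot(A[:,0]-.505,A[:,1]+.22)<.16)
  for nm,lo,hi in(('lips',.066,.078),('rim',.122,.140),('handle',.190,.201)):
    B=A[m&(A[:,2]>lo)&(A[:,2]<hi)]
    if len(B)>10: print(c,nm,len(B),rect(B),B.mean(0).round(4))
E
```

```text
t 28.68 tcp [ 506.2 -218.1  179.5] jaw -117.96 dn [ 0.     0.001 -1.   ] F [-0.3 -0.  -3.6] w 15.6 q [ 34.   9. -15. 101.   2.  70. -99.]
side lips 138 (array([ 504.6, -220.3]), array([232. , 162.8]), -27.5) [ 0.4813 -0.186   0.0705]
side rim 1260 (array([ 506.6, -218.2]), array([212.9, 145.2]), -28.1) [ 0.5052 -0.2047  0.1274]
side handle 247 (array([ 507.4, -215.7]), array([127.6,  36.1]), -16.5) [ 0.5047 -0.2121  0.1943]
top lips 43 (array([ 559.5, -335.3]), array([27.6,  8.9]), -16.9) [ 0.5605 -0.3355  0.0701]
top rim 13 (array([ 556. , -321.9]), array([23.9,  2.2]), -25.8) [ 0.5577 -0.3229  0.128 ]
```

View pics/g3side.png

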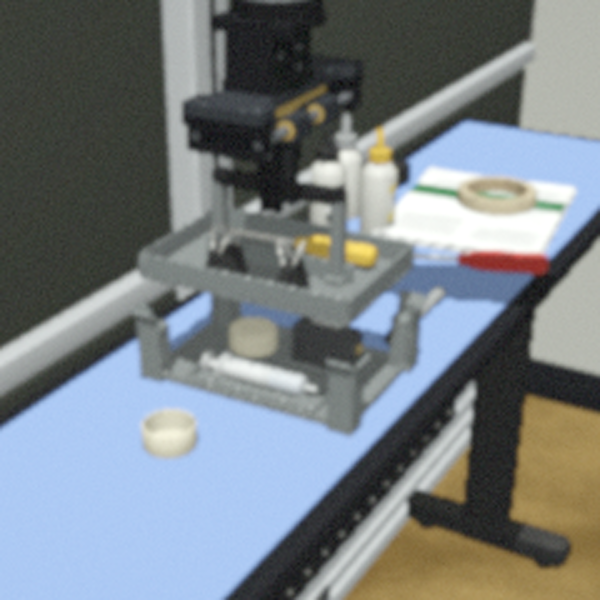

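View pics/g3top.png

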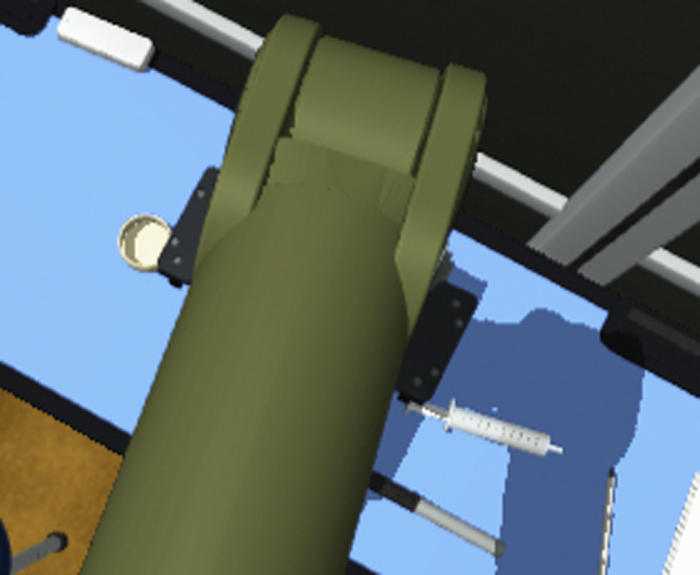

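Request:
{"api": "servo_tool", "payload": {"rows": [-1.2,-2,-5,-0.2,1,-1.2,-2,-15,-0.2,1,-1.2,-2,-24,-0.2,1,-1.2,-2,-26,-0.2,1,-1.2,-2,-26,-0.2,1,-1.2,-2,-26,-0.2,1,-1.2,-2,-26,-0.2,1]}}

```text
time_s: 29.37
tool_pos: [0.5043, -0.2222, 0.1538]
tool_rot: [93.2, 90.0, -25.2]
force: [0.5, -0.5, -2.5]
grip_width: 0.0157
```

```bash
python3 - <<'E'
from fit import *
st()
for c in('side',):
  p=shot(c,'g4'+c,(260,110,420,240),4.5);A,_,_=pts(p)
  m=(np.hypot(A[:,0]-.505,A[:,1]+.22)<.16)
  for nm,lo,hi in(('rim',.096,.110),):
    B=A[m&(A[:,2]>lo)&(A[:,2]<hi)]
    if len(B)>10: print(c,nm,len(B),rect(B),B.mean(0).round(4))
E
```

```text
t 29.37 tcp [ 504.3 -222.2  153.8] jaw -118.34 dn [ 0. -0. -1.] F [ 0.5 -0.5 -2.5] w 15.7 q [  34.   10.  -15.  103.    3.   67. -100.]
side rim 1186 (array([ 505.1, -222.5]), array([211.9, 145. ]), -28.4) [ 0.5023 -0.2103  0.1008]
```

View pics/g4side.png

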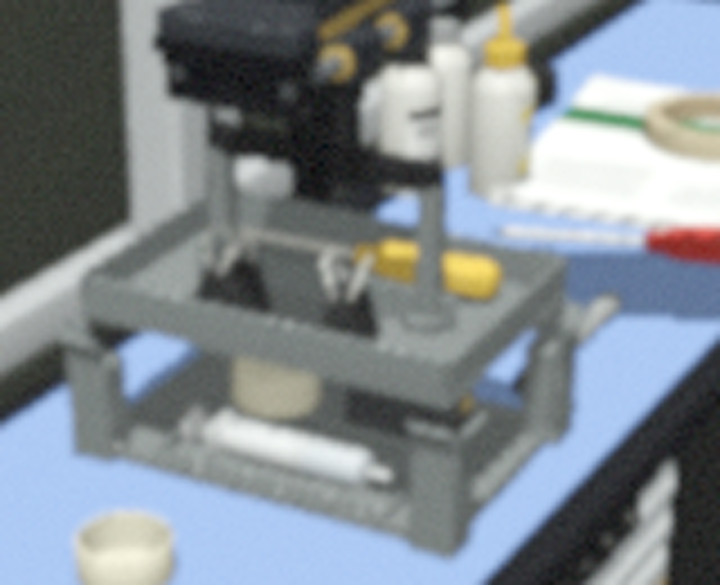

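Request:
{"api": "servo_tool", "payload": {"rows": [0.8,2,0,0.2,1,0.8,2,-3,0.2,1,0.8,2,-6,0.2,1,0.8,2,-6,0.2,1,0.8,2,-6,0.2,1,0.8,2,-6,0.2,1,0.8,2,-6,0.2,1]}}

```text
time_s: 30.0
tool_pos: [0.5049, -0.2202, 0.1477]
tool_rot: [65.5, 90.0, -52.7]
force: [-1.0, -0.1, -3.4]
grip_width: 0.0156
```

```bash
python3 - <<'E'
from fit import *
st()
p=read_camera('side');A,_,_=pts(p)
m=(np.hypot(A[:,0]-.505,A[:,1]+.22)<.16)
B=A[m&(A[:,2]>.092)&(A[:,2]<.105)];print(rect(B))
E
```

```text
t 30.0 tcp [ 504.9 -220.2  147.7] jaw -118.14 dn [ 0. -0. -1.] F [-1.  -0.1 -3.4] w 15.6 q [  34.   10.  -15.  103.    3.   67. -100.]
(array([ 504.9, -220.8]), array([210.8, 146.9]), -28.4)
```

Centred. Underside at about 73 mm; lowering slowly by 14 mm while watching force.

Request:
{"api": "servo_tool", "payload": {"rows": [0,0,-2,0,1,0,0,-4,0,1,0,0,-6,0,1,0,0,-8,0,1,0,0,-10,0,1,0,0,-12,0,1,0,0,-12,0,1,0,0,-12,0,1]}}

```text
time_s: 30.72
tool_pos: [0.5047, -0.2201, 0.1354]
tool_rot: [-74.1, 90.0, 167.7]
force: [-1.0, -0.3, -3.6]
grip_width: 0.0157
```

```bash
python3 - <<'E'
from fit import *
st()
p=shot('side','g5side',(260,110,420,240),4.5)
E
```

```text
t 30.72 tcp [ 504.7 -220.1  135.4] jaw -118.14 dn [-0.  0. -1.] F [-1.  -0.3 -3.6] w 15.7 q [  34.   11.  -15.  104.    3.   65. -100.]
```

View pics/g5side.png

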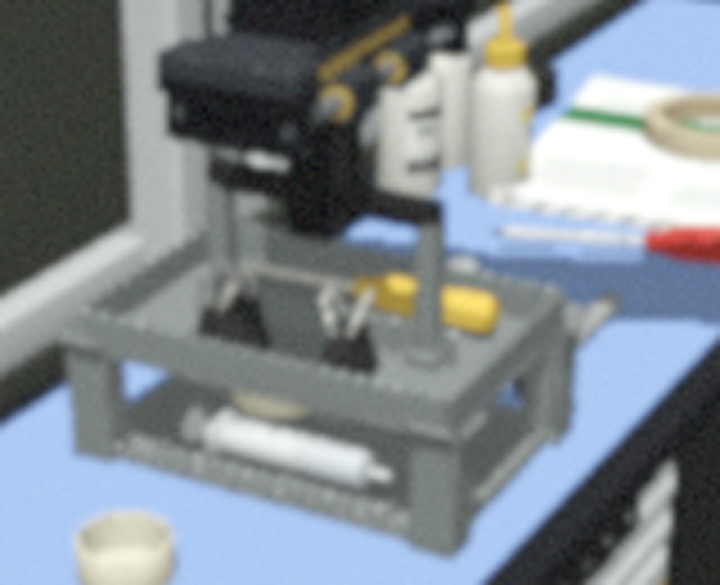

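No contact, and it is inside the lips. Lowering the last few millimetres.

Request:
{"api": "servo_tool", "payload": {"rows": [0,0,-1.5,0,1,0,0,-3,0,1,0,0,-4.2,0,1,0,0,-5,0,1,0,0,-5,0,1,0,0,-5,0,1]}}

```text
time_s: 31.27
tool_pos: [0.5048, -0.2201, 0.1305]
tool_rot: [-56.3, 90.0, -174.4]
force: [0.4, 0.6, -3.1]
grip_width: 0.0152
```

```bash
python3 - <<'E'
from fit import *
st()
E
```

```text
t 31.27 tcp [ 504.8 -220.1  130.5] jaw -118.14 dn [-0. -0. -1.] F [ 0.4  0.6 -3.1] w 15.2 q [  34.   11.  -15.  104.    3.   65. -100.]
```

Request:
{"api": "servo_tool", "payload": {"rows": [0,0,-0.5,0,1,0,0,-1,0,1,0,0,-1.2,0,1,0,0,-1.2,0,1]}}

```text
time_s: 31.6
tool_pos: [0.5049, -0.2201, 0.1305]
tool_rot: [43.7, 90.0, -74.4]
force: [-3.5, 2.0, 5.5]
grip_width: 0.0155
```

```bash
python3 - <<'E'
from fit import *
st()
p=read_camera('side');A,_,_=pts(p)
m=(np.hypot(A[:,0]-.505,A[:,1]+.22)<.16)
B=A[m&(A[:,2]>.076)&(A[:,2]<.09)];print(rect(B),np.percentile(B[:,2],[50,90]))
E
```

```text
t 31.6 tcp [ 504.9 -220.1  130.5] jaw -118.14 dn [ 0. -0. -1.] F [-3.5  2.   5.5] w 15.5 q [  34.   11.  -15.  104.    3.   65. -100.]
(array([ 505.6, -220.1]), array([211.5, 147.2]), -27.7) [0.0791598  0.08516936]
```

It is seated: contact came at TCP z 130.5, exactly the expected home height. Releasing and retreating straight up.

Request:
{"api": "servo_tool", "payload": {"rows": [0,0,0.8,0,0.7,0,0,0.8,0,0.5,0,0,0.8,0,0.4,0,0,0.8,0,0.4,0,0,0.8,0,0.4,0,0,10,0,0.4,0,0,30,0,0.4,0,0,60,0,0.4,0,0,95,0,0.4,0,0,120,0,0.4]}}

```text
time_s: 32.48
tool_pos: [0.5055, -0.2203, 0.2529]
tool_rot: [93.0, 89.8, -25.2]
force: [-0.1, -0.9, 1.2]
grip_width: 0.0521
```

Request:
{"api": "servo_tool", "payload": {"rows": [10,35,0,0,0.4,20,70,0,0,0.4,35,105,0,0,0.4,50,140,0,0,0.4,65,175,0,0,0.4,80,210,0,0,0.4,100,240,0,0,0.4,100,250,0,0,0.4,100,250,0,0,0.4]}}

```text
time_s: 33.23
tool_pos: [0.605, 0.0348, 0.2497]
tool_rot: [-149.5, 89.9, 92.7]
force: [0.5, 0.0, -0.7]
grip_width: 0.0525
```

```bash
python3 - <<'E'
from fit import *
np.set_printoptions(suppress=True)
st()
th=np.radians(-28.14);c,s=np.cos(th),np.sin(th);o=np.array([.5052,-.2202])
for cam,b,f in(('top',(260,100,460,270),3.5),('side',(240,90,440,250),3.5)):
  p=shot(cam,'z'+cam,b,f);A,_,_=pts(p)
  D=A[:,:2]-o;X=c*D[:,0]+s*D[:,1];Y=-s*D[:,0]+c*D[:,1]
  m=(abs(X)<.13)&(abs(Y)<.09)
  k=m&(A[:,2]>.14)&(A[:,2]<.152);print(cam,'handle',rect(np.c_[X[k],Y[k]]),np.median(A[k,2]))
  k=m&(A[:,2]>.0755)&(A[:,2]<.086);print('rim',rect(np.c_[X[k],Y[k]]))
  for sx in(-1,1):
    for sy in(-1,1):
      q=k&(X*sx>.06)&(Y*sy>.035);print(sx,sy,q.sum(),np.percentile(A[q,2],[50,75,95]).round(4))
  for nm,lo,hi in(('floor',.055,.066),):
    q=m&(abs(X)<.095)&(abs(Y)<.06)&(A[:,2]>lo)&(A[:,2]<hi);G=np.c_[X[q],Y[q],np.ones(q.sum())];print('plane',np.linalg.lstsq(G,A[q,2],rcond=None)[0].round(4))
  for nm in('drawn_syringe','felt_pen','open_cap'):
    r=cut_out(nm,p)[0];P,_,_=pts(p,r['pixels']);print(nm,r['score'],np.median(P,0).round(3))
E
```

```text
t 33.23 tcp [605.   34.8 249.7] jaw -117.74 dn [-0.     0.003 -1.   ] F [ 0.5  0.  -0.7] w 52.5 q [  16.   14.  -26.   88.    6.   79. -128.]
top handle (array([-0. ,  0.3]), array([130.4,  15.8]), 0.1) 0.14477205156649947
rim (array([4.1, 2.8]), array([217.3, 144.8]), 0.2)
-1 -1 129 [0.0788 0.0801 0.082 ]
-1 1 61 [0.0798 0.0807 0.0819]
1 -1 66 [0.0789 0.0799 0.0818]
1 1 66 [0.0791 0.0801 0.0818]
plane [-0.      0.0024  0.0586]Traceback (most recent call last):
  File "<stdin>", line 17, in <module>
IndexError: list index out of range
```

View pics/ztop.png

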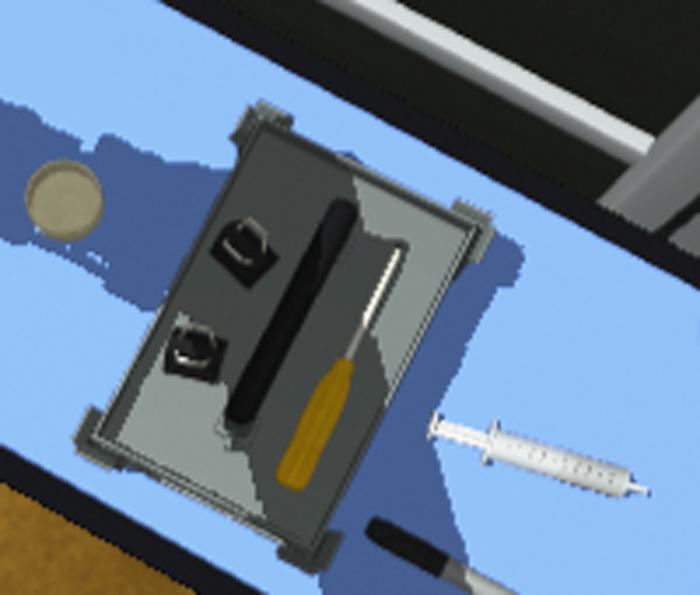

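The top view shows the upper tray inside all four lips (post corners at 262,115; 475,220; 95,435 and 310,550) and level, with rim z near 80 mm. One side look, then hand in.

```bash
python3 - <<'E'
from fit import *
shot('side','zs',(240,90,440,250),3.5)
p=read_camera('top')
for nm in('drawn_syringe','felt_pen','open_cap'):
    for r in cut_out(nm,p)[:1]:
        P,_,_=pts(p,r['pixels']);print(nm,r['score'],np.median(P,0).round(3))
E
```

```text
drawn_syringe 0.62 [ 0.436 -0.373  0.016]
felt_pen 0.9 [ 0.365 -0.328  0.013]
open_cap 0.89 [ 0.6   -0.088  0.003]
```

View pics/zs.png

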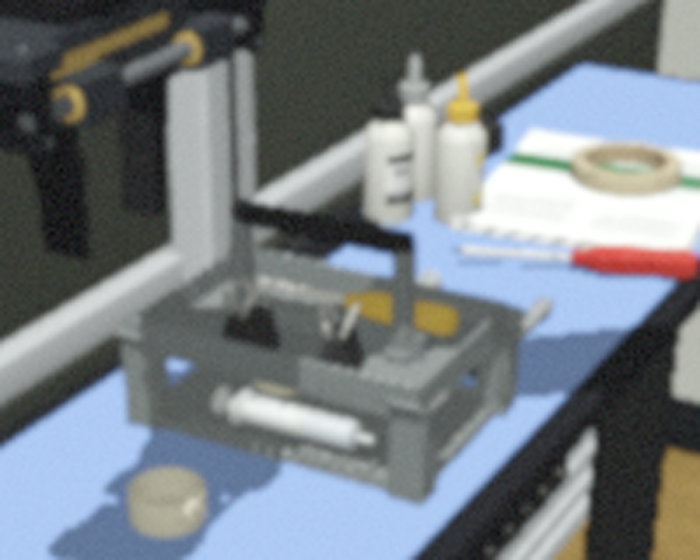

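The side view shows the stack level and home, with the syringe (300,415) flat in its bay underneath. Handing in.

```bash
python3 -c "
from cell import *
print(sign_off())"
```

```text
the job is handed in; nothing more can be done
None
```

The kit is packed and handed in at about 33 s. The pushed-in syringe, the upright cartridge and the closed-side-up cap are each in their own compartment, and the upper tray is stacked on the lower one.

- **Syringe:** it lay too close to an upright on the wall for the gripper to fit. I dragged it about 40 mm clear with the fingers first, then picked it up.
- **Cartridge:** I gripped it by its two ends, because the wall was too close to grip it across its width.
- **Packed parts:** in the pictures before stacking, all three were inside their compartments. Measured tops were cartridge 47–48 mm, cap 26 mm and syringe 20–26 mm, against 48, 27 and 23 mm expected. The automatic syringe outline came out tilted 8° and too wide. The picture showed the syringe straight and inside its compartment, so I went by the picture.
- **Upper tray:** it touched down at the exact height expected for fully home. The final views show it inside all four corner lips, with rim heights of 79–80 mm at all four corners.
- **Left alone:** the open cap was where it started. The drawn syringe and felt pen readings shifted by 4–9 mm, but the arm hid part of both in the last pictures. I never touched either.
- **Check that failed:** the last measuring script stopped with an error before its side-camera numbers, so that view was only checked by eye.

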